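Clear the viewing counter into the watch chest

ROBOT

A 6-joint arm with a two-finger parallel gripper is mounted at the origin on the work surface. World frame = base frame: x ahead of the robot, y to its left, z up, the work surface at z = 0. Lengths are in mm, angles in degrees, forces in N, time in s.
With the tool pointing down it reaches from about 275 to 875 mm from the base axis. Payload 12.5 kg.
Tool frame: the origin (TCP) lies midway between the tips of the shut fingers; the grasp point (between the pads) lies hold_point_z behind it (hold_point_z is the distance from the TCP to the grasp point, in mm); z points along the fingers, y is the line along which they close (so a half turn about z gives the same grasp; the last joint's range is limited). The gripper opens to 85 mm and grips with 20 to 120 N. Pads are 22 mm wide; open, the fingers measure 114 mm over their backs; the gripper's body (76 mm by 85 mm) begins 54 mm behind the grasp point. The pads swing forward as they close: fully open they stand 13 mm farther back than shut.
Start: joints at [71.872, 20.094, 94.641, -0, 65.266, -4.847], TCP at [126.32, 535.283, 205.89] pointing down, gripper open.
Joint ranges: [-157.81, 157.81], [-45, 120.19], [0.68, 151.7], [-89.99, 269.99], [4.06, 180], [-164.3, 164.3]. Speed limits (degrees/s): [127.2, 127.2, 159.86, 180, 180, 180].

INTERFACE

Orientations are given as a 3x3 rotation matrix whose columns are the frame's x, y, z axes.
In Python, from station import get_state, read_camera, hand_in, hold_point_z gives the robot as it stands.
- The arm moves only by the tool send_rows, never from a script. Its argument "targets" is a list of rows, each a list of 3 entries, a list of its own where there are three numbers: the shift along the world's x, y, z in units of 0.04 m (1.0 is 0.04 m), then the turn, a rotation vector about the world's x, y, z in units of 6 degrees (1.0 is 6 degrees), then the opening, from -1 (shut) to 1 (fully open). In form: [[[tx, ty, tz], [rx, ry, rz], hand], ...]. A call has 1 to 5 rows; each row shifts and turns the commanded pose from where the row before left it; what a row does not reach is not made up. A row lasts 1/12 s, in which the tool goes at most 41.7 mm and 7.16 degrees, less where a joint would pass 70% of its speed; a pose out of reach is approached as far as the arm can. A call with a number of a shift or a turn outside -1 to 1 is refused whole. A call with a gripper value outside its range is refused whole. The fingers move at their own pace and stop on an object; "newtons" is the grip in N (left out, the last holds). Time passes only in rows, so rows that do not move let the fingers close. It gives the time, the measured TCP pose, the force, the opening and the grip force at its end, in the units of the state.
- get_state(): the state, without advancing time (a new reading comes with each control period).
- read_camera(name): name is "scene" or "side" or "wrist"; returns a dict with "image" (384x512x3 uint8, blue, green, red), "intrinsics" (3x3 intrinsics, pixels), "extrinsics" (4x4, takes a point from camera to world coordinates); the wrist camera has in their place "mount" (4x4, takes a point from camera to tool coordinates, whose origin is the TCP and whose axes are the flange's). Camera axes: x right, y down, z forward; pixel columns grow to the right and rows downward; lengths in mm; the calibration is good to about 2 mm. The wrist camera is an equidistant fisheye: a pixel r from the principal point sees the ray r / f radians off the axis. A picture is of the moment at which its call begins: read the wrist's pose just before it. There is no depth.
- hand_in(): hands the job in; it is judged then, once.
The state is a dict: "t": time; "joints": joint angles; "joint_velocities": joint speeds; "tau": joint torques, N m; "tool_pos": TCP position; "orientation": TCP orientation; "ft_force": force on the tool from outside, world axes, zero at the start; "ft_torque": the same for the moment, N m; "width": finger opening in mm; "gripper_force": force on a finger pad.
Only numpy, scipy, OpenCV 4.12 (cv2) and the standard library are available. Lean on these libraries where they do the work, as an engineer would, in place of code of your own. Each camera call takes 0.05 s, during which the arm holds its last target. There are 200 camera calls.

TASK

The viewing is over, so clear the counter: pull the chest's drawer well open by its brass handle, set the watches dial up in its green-lined left bay and the jade ornament and fob seals in its red-lined right bay without dropping any, and push the drawer fully shut. Slide the case knife blade first all the way into the empty slot of the tool block. When all that is put away, press the counter bell's plunger down to its stop to call the keyholder; leave the carriage clock and the loupe alone.

Things in the scene. Friction and masses are not known exactly. Their poses are not given: they have to be found in the camera images.
- drawer (a joint): how far the rosewood chest's drawer is out, m: 0 shut, 0.18 at its stop; about 1.5 N of friction, stays where left. Two bays, floors 30 mm above the counter, green-lined left (seen from the robot), red right, a 6 mm divider between; walls and divider 40 mm high. Fully out, the front 180 mm of the bays is clear of the lid (underside 57 mm above the floors, top 99 mm above the counter)
- drawer_handle (a point): middle of the brass bar (11 thick, 100 long along y, axis 35 mm before the drawer front, posts at y +-42 mm, 62 mm above the counter). z up; drawer opens along -x; +y left seen from the robot. In these axes: front (276 wide, z -47 to +23 mm) x 35 to 49 mm; bays x 49 to 249, green y 3 to 118, red y -118 to -3, floor z -32; the shut drawer's front hides the bays. Moves with the drawer
- wristwatch: gold wristwatch strapped on a cream cushion 62 (x) x 46 (y) x 30 mm high, the round dial on top, 40 mm high in all; origin at the centre of its underside, z up out of the dial. The strap runs round the two x ends. About 0.11 kg. May be absent
- pocketwatch: gold pocket watch lying dial up: a disc 48 mm across and 13 mm thick; its crown and thin bow stick out to 45 mm from the centre along its +x; origin at the centre of its underside, z up out of the dial. About 0.1 kg. May be absent
- jade: green jade ornament, a small lion on a square plinth: plinth 36 x 36 x 12 mm, lion 30 (x) x 22 (y) above it, 41 mm high in all; origin at the centre of its underside. About 70 g. May be absent
- seal_silver: silver fob seal standing on its round seal face: foot 22 mm across and 9 mm high, above it a stem 12 mm thick and a thin ring, 35 mm high in all; origin at the centre of its underside, z up along its axis. About 30 g. May be absent
- seal_gold: gold fob seal, same shape and size as the silver one. May be absent
- knife: watch-case knife lying flat: steel blade 75 long x 20 wide x 4 mm thick along +x from the origin, red-brown handle 80 long x 18 wide x 12 mm high along -x from the origin; blade and handle flush on the underside; origin on the underside at the shoulder where blade meets handle. Balances 3 mm ahead of the shoulder. About 50 g
- slot (a point): mouth of the empty slot in the fixed pale tool block (85 deep x 130 wide x 62 mm high): middle of its lower edge, 35 mm above the counter; x points level into the block, z up. Slot 28 wide, 10 high, 80 deep, open above by a 12 mm wide groove. Face: 32 mm to the left (+y), 98 right; 66 right a black tool handle 18 wide sticks out 85 mm. Knife home: shoulder meets the face
- bell_top (a point): top centre of the round head (19 mm across) of the counter bell's plunger, 63.5 mm above the counter when up, moving with it; the gold dome below is 78 mm across on an 86 mm black foot, fixed, and reaches 46 mm high
- plunger (a joint): how far the bell's plunger is down, m: 0 up, 0.006 at its stop. A spring pushes it back up: 1.5 N to start, 5 N at the stop
- carriage_clock: black enamel carriage clock with brass pillars and top handle, 80 x 92 x 153 mm high, about 0.95 kg, loose; origin at the centre of its underside. Leave alone
- loupe: black eyeglass loupe, 36 mm across and 28 mm high, standing loose; origin at the centre of its underside. Leave alone

How it is judged (in metres and radians):
On the way, in this order (a step that is already met when the one before it is completed fails the run):
1. the drawer is pulled well open (at least 130 mm of its 180 mm) (value of joint drawer above 0.13 m), for 0.2 s.
2. every piece lies in its bay, the watches dial up, with the drawer open at least 80 mm (value of joint drawer above 0.08 m and x of wristwatch in the frame of drawer_handle between 0.049 and 0.249 m and y of wristwatch in the frame of drawer_handle between 0.003 and 0.118 m and z of wristwatch in the frame of drawer_handle between -0.038 and -0.022 m and angle between each of wristwatch, pocketwatch's own z axis and vertical below 0.3 rad and x of pocketwatch in the frame of drawer_handle between 0.049 and 0.249 m and y of pocketwatch in the frame of drawer_handle between 0.003 and 0.118 m and z of pocketwatch in the frame of drawer_handle between -0.038 and -0.022 m and x of jade in the frame of drawer_handle between 0.049 and 0.249 m and y of jade in the frame of drawer_handle between -0.118 and -0.003 m and z of jade in the frame of drawer_handle between -0.038 and -0.007 m and x of seal_silver in the frame of drawer_handle between 0.049 and 0.249 m and y of seal_silver in the frame of drawer_handle between -0.118 and -0.003 m and z of seal_silver in the frame of drawer_handle between -0.038 and -0.007 m and x of seal_gold in the frame of drawer_handle between 0.049 and 0.249 m and y of seal_gold in the frame of drawer_handle between -0.118 and -0.003 m and z of seal_gold in the frame of drawer_handle between -0.038 and -0.007 m), for 0.2 s.
3. the drawer is pushed fully shut (within 6 mm) with every piece in its bay (value of joint drawer below 0.006 m and x of wristwatch in the frame of drawer_handle between 0.049 and 0.249 m and y of wristwatch in the frame of drawer_handle between 0.003 and 0.118 m and z of wristwatch in the frame of drawer_handle between -0.038 and -0.022 m and angle between each of wristwatch, pocketwatch's own z axis and vertical below 0.3 rad and x of pocketwatch in the frame of drawer_handle between 0.049 and 0.249 m and y of pocketwatch in the frame of drawer_handle between 0.003 and 0.118 m and z of pocketwatch in the frame of drawer_handle between -0.038 and -0.022 m and x of jade in the frame of drawer_handle between 0.049 and 0.249 m and y of jade in the frame of drawer_handle between -0.118 and -0.003 m and z of jade in the frame of drawer_handle between -0.038 and -0.007 m and x of seal_silver in the frame of drawer_handle between 0.049 and 0.249 m and y of seal_silver in the frame of drawer_handle between -0.118 and -0.003 m and z of seal_silver in the frame of drawer_handle between -0.038 and -0.007 m and x of seal_gold in the frame of drawer_handle between 0.049 and 0.249 m and y of seal_gold in the frame of drawer_handle between -0.118 and -0.003 m and z of seal_gold in the frame of drawer_handle between -0.038 and -0.007 m), for 0.2 s.
4. with the drawer shut, the pieces in their bays and the knife home, the bell's plunger is pressed to its stop (at least 5 of 6 mm) (all of step 3 and value of joint plunger above 0.005 m and x of knife in the frame of slot above -0.006 m and y of knife in the frame of slot between -0.008 and 0.008 m and z of knife in the frame of slot between -0.004 and 0.009 m and angle between the x axis of knife and the x axis of slot, either way round below 0.15 rad), for 0.05 s.
At the end, for the whole second after the job is handed in: Drawer shut within 6 mm; watches present on the green bay's floor, dial up within 0.3 rad; jade and seals present in the red bay; knife in the slot, shoulder within 6 mm of the block's face, 8 mm sideways, 0.15 rad; plunger up again; all at rest (all of step 3 and x of knife in the frame of slot above -0.006 m and y of knife in the frame of slot between -0.008 and 0.008 m and z of knife in the frame of slot between -0.004 and 0.009 m and angle between the x axis of knife and the x axis of slot, either way round below 0.15 rad and value of joint plunger below 0.002 m and linear speed of each of wristwatch, pocketwatch, jade, seal_silver, seal_gold, knife below 0.03 m/s); the robot touches nothing.
It fails at once if a piece is dropped: in the air, touching nothing, with its underside more than 75 mm above the counter (45 mm above the drawer's inner floor) ((height (world z) of wristwatch above 0.075 m and contact force between wristwatch and anything else below 0.02 N) or (height (world z) of pocketwatch above 0.075 m and contact force between pocketwatch and anything else below 0.02 N) or (height (world z) of jade above 0.075 m and contact force between jade and anything else below 0.02 N) or (height (world z) of seal_silver above 0.075 m and contact force between seal_silver and anything else below 0.02 N) or (height (world z) of seal_gold above 0.075 m and contact force between seal_gold and anything else below 0.02 N)).
It fails at once if the carriage clock or the loupe is moved more than 20 mm or tipped (distance of any of carriage_clock, loupe from where it was at the start of the episode above 0.02 m or angle between any of carriage_clock, loupe's own z axis and vertical above 0.3 rad).
Of wristwatch, pocketwatch, jade, seal_silver, seal_gold only 3 to 5 are there at a start; the rules pass over those that are not, and their reading is None.
At some moment in a run one of wristwatch, pocketwatch, jade, seal_silver, seal_gold may be knocked a few centimetres aside while the robot is not near it.
It also fails if it takes over 208 s, if anything falls off the work surface, if the arm or the gripper's body presses on something with over 40 N, if the wrist force passes 120 N, or if a joint passes its speed limit or range.

## Working session

There is one attempt and no reset: what is moved stays moved. The work goes in short steps, Python scripts to look and compute and a tool call to move; the robot and the scene stay as the last step left them, time stands still between calls to the robot, and variables do not carry over. Pictures are saved under pics/ and viewed, at most 14 in all, crops included, and the job is handed in when it is done.

Besides the shell and the picture viewer there is one more tool, called after "Call:" as name([rows], argument=value, ...), one row to a line, values as JSON. send_rows: Moves the arm, as the interface text tells. Its arguments: {"type":"object","properties":{"targets":{"type":"array"},"newtons":{"type":"number"}},"required":["targets"]}

```bash
ls; mkdir -p pics; python3 - <<'E'
from station import *
import cv2
s=get_state();print(s,hold_point_z)
for n in("scene","side","wrist"):
    c=read_camera(n);cv2.imwrite(f"pics/{n}0.png",c["image"] if n=="wrist" else cv2.resize(c["image"],(800,600),interpolation=cv2.INTER_CUBIC))
    print(n,c["intrinsics"],c.get("extrinsics"),c.get("mount"))
E
```

```text
pics
{'t': 0.0, 'joints': array([ 7.18734334e+01,  2.01244874e+01,  9.46793447e+01,  1.56412410e-03,
        6.52667556e+01, -4.84473047e+00]), 'joint_velocities': array([ 0.00266064, -0.06328476, -0.12833216,  0.01493439, -0.00511309,
       -0.04415166]), 'tau': array([ 2.11201543e-03, -5.06091857e+01, -2.91415608e+01,  1.88549353e-05,
        4.45709971e-03, -1.29890287e-05]), 'tool_pos': array([126.18162843, 534.93240086, 205.34113142]), 'orientation': array([[-9.73249100e-01,  2.29752091e-01, -4.06856700e-04],
       [ 2.29752415e-01,  9.73248414e-01, -1.16313172e-03],
       [ 1.28740694e-04, -1.22549321e-03, -9.99999241e-01]]), 'ft_force': array([0.18261031, 0.34078298, 0.77957122]), 'ft_torque': array([-0.00361337,  0.00546718,  0.01809348]), 'gripper_force': 0.0, 'width': 85.37891063932187} 18.700000000000003
scene [[360.71751288   0.         257.52601971]
 [  0.         360.71751288 190.81075882]
 [  0.           0.           1.        ]] [[ 5.87095849e-01  4.33642298e-01 -6.83573566e-01  1.24275682e+03]
 [ 8.09297700e-01 -3.34083235e-01  4.83141413e-01 -4.93981223e+02]
 [-
[... 249 characters left out ...]
       1.        ]] [[ 8.93012132e-01 -2.93357844e-01  3.41277758e-01  2.86170507e+02]
 [-4.49638788e-01 -6.13326380e-01  6.49350223e-01 -6.16838054e+02]
 [ 1.88226708e-02 -7.33329344e-01 -6.79612964e-01  6.92681719e+02]
 [ 0.00000000e+00  0.00000000e+00  0.00000000e+00  1.00000000e+00]] None
wrist [[297.31863964   0.         259.29271221]
 [  0.         297.31863964 191.06916714]
 [  0.           0.           1.        ]] None [[ 9.51029467e-04 -9.45174545e-01 -3.26564197e-01  8.31276106e+01]
 [ 9.99999061e-01  1.22096935e-03 -6.21625332e-04 -9.87824994e-01]
 [ 9.86269316e-04 -3.26563299e-01  9.45174819e-01 -1.68059610e+02]
 [ 0.00000000e+00  0.00000000e+00  0.00000000e+00  1.00000000e+00]]
```

View pics/scene0.png

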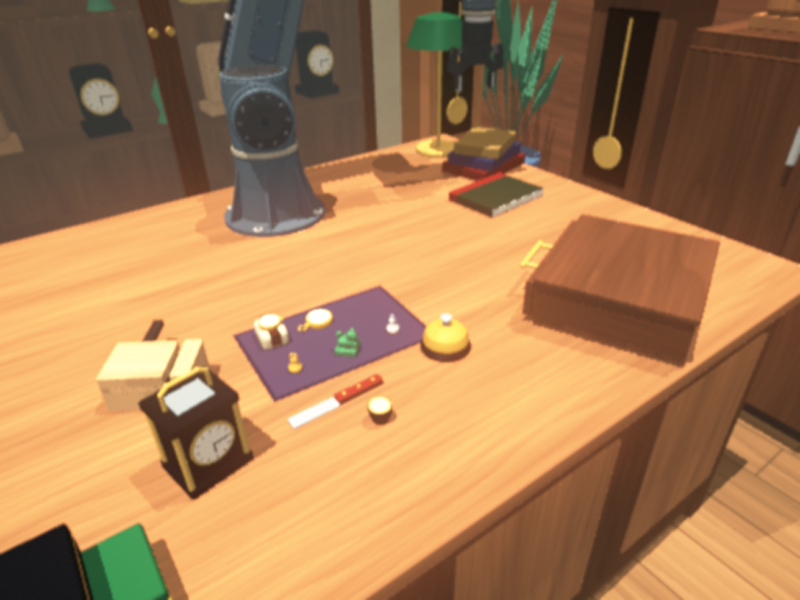

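View pics/side0.png

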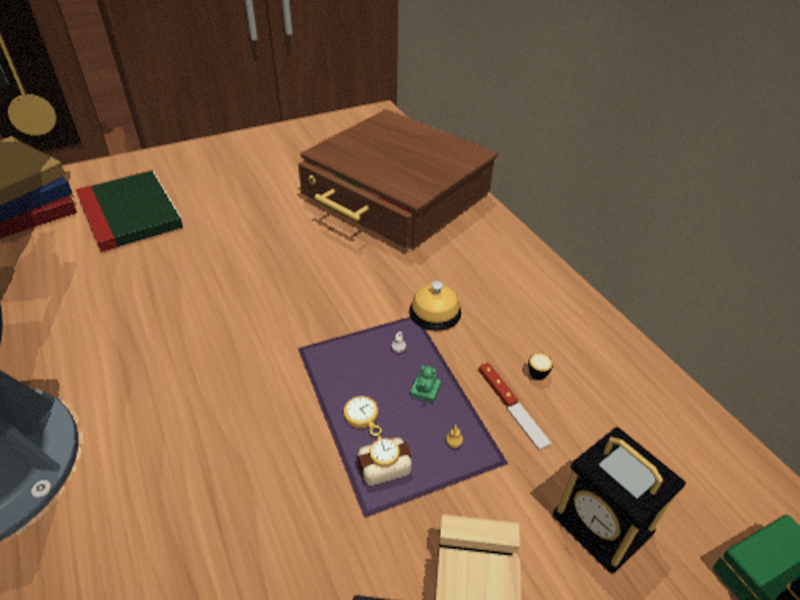

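```bash
cat > h.py <<'E'
from station import *
import numpy as np, cv2
# fixed calibrations: pixel in native res -> world at height z
K={"scene":(360.7175,257.526,190.811),"side":(388.837,257.586,192.066)}
_E={}
def ext(n):
    return _E[n]
_E["scene"]=np.array([[ 5.87095849e-01,4.33642298e-01,-6.83573566e-01,1.24275682e+03],[ 8.09297700e-01,-3.34083235e-01,4.83141413e-01,-4.93981223e+02],[-1.88599154e-02,-8.36864833e-01,-5.47084595e-01,5.89660487e+02]])
_E["side"]=np.array([[ 8.93012132e-01,-2.93357844e-01,3.41277758e-01,2.86170507e+02],[-4.49638788e-01,-6.13326380e-01,6.49350223e-01,-6.16838054e+02],[ 1.88226708e-02,-7.33329344e-01,-6.79612964e-01,6.92681719e+02]])
def pt(n,u,v,z,sc=1.5625):
    f,cx,cy=K[n];u=u/sc;v=v/sc
    d=_E[n][:,:3]@np.array([(u-cx)/f,(v-cy)/f,1]);o=_E[n][:,3]
    return (o+d*(z-o[2])/d[2])[:2].round(1)
WM=np.array([[ 9.51029467e-04,-9.45174545e-01,-3.26564197e-01,8.31276106e+01],[9.99999061e-01,1.22096935e-03,-6.21625332e-04,-9.87824994e-01],[9.86269316e-04,-3.26563299e-01,9.45174819e-01,-1.68059610e+02]])
def wray(u,v,pos,R):
    x=np.array([u-259.293,v-191.069]);r=np.hypot(*x);th=r/297.3186
    d=np.array([*(np.sin(th)*x/max(r,1e-9)),np.cos(th)])
    return pos+R@WM[:,3], R@(WM[:,:3]@d)
def wpt(u,v,z,pos,R):
    o,d=wray(u,v,pos,R);return (o+d*(z-o[2])/d[2])[:2].round(1)
def wpix(p,pos,R):
    c=WM[:,:3].T@(R.T@(np.array(p,float)-pos)-WM[:,3]);th=np.arctan2(np.hypot(c[0],c[1]),c[2])
    return np.array([259.293,191.069])+297.3186*th*c[:2]/np.hypot(c[0],c[1])
def snap(name,crop=None,sc=1):
    s=get_state();c=read_camera("wrist");im=c["image"]
    np.savez(f"pics/{name}.npz",pos=s["tool_pos"],R=s["orientation"])
    cv2.imwrite(f"pics/{name}_raw.png",im)
    if crop: x0,y0,x1,y1=crop;im=im[y0:y1,x0:x1]
    cv2.imwrite(f"pics/{name}.png",cv2.resize(im,None,fx=sc,fy=sc,interpolation=cv2.INTER_CUBIC))
    print(s["tool_pos"].round(1),s["orientation"].round(3).tolist(),s["t"])
def load(name):
    d=np.load(f"pics/{name}.npz");return d["pos"],d["R"]
E
python3 - <<'E'
from h import *
for n,u,v,z in [("hL",317,194,62),("hR",366,216,62),("chFL",302,157,99),("chFR",412,196,99),("chBR",495,156,99),("chBL",388,113,99),("bell",437,285,63.5),("ww",384,451,40),("pw",361,411,13),("bow",376,431,6),("jade",425,388,10),("silver",399,348,4),("gold",454,442,4),("shoulder",511,405,4),("tip",544,443,4),("kend",484,368,8),("loupe",540,360,28),("clk",575,515,0),("blk?",441,518,62),("blk?",520,522,62)]:
    print(n,pt("side",u,v,z))
print("scene")
for n,u,v,z in [("bell",446,317,63.5),("ww",270,320,40),("pw",319,317,13),("jade",346,347,10),("silver",392,328,4),("gold",295,368,4),("shoulder",338,399,4),("loupe",379,403,28),("tip",292,422,0),("kend",380,380,8),("blkFR?",112,345,62),("blk FL",203,343,62),("blk BL",196,375,62),("blk BR",100,378,62),("toolh",155,322,45),("clock top",190,395,135)]:
    print(n,pt("scene",u,v,z))
E
```

```text
hL [589.9 316. ]
hR [643.6 212. ]
chFL [592.  393.8]
chFR [721.  184.6]
chBR [931.8 240.8]
chBL [822.5 492.7]
bell [666.7  -7.9]
ww [ 468.8 -230.3]
pw [ 475.3 -142.9]
bow [ 482.  -177.2]
jade [ 574.8 -143.8]
silver [578.5 -53.2]
gold [ 568.8 -237.4]
shoulder [ 672.3 -219.6]
tip [ 676.4 -291.6]
kend [ 672.5 -147.3]
loupe [ 743.6 -183.8]
clk [ 650.5 -390.8]
blk? [ 482.2 -348.3]
blk? [ 558.1 -390.7]
scene
bell [673.6  -6.1]
ww [ 473.7 -226.3]
pw [ 481.1 -139.1]
jade [ 581.5 -143.8]
silver [577.5 -47.6]
gold [ 571.6 -233.8]
shoulder [ 675.3 -215. ]
loupe [ 740.9 -184. ]
tip [ 672.6 -290.3]
kend [ 682.  -143.5]
blkFR? [ 416.8 -460.6]
blk FL [ 498. -346.]
blk BL [ 565.8 -380.1]
blk BR [ 488.5 -492.7]
toolh [ 367.4 -386.1]
clock top [ 690.7 -413.7]
```

Call:
send_rows([
  [[0.8, -0.44, 0], [0, 0, -0.9], -0.3],
  [[0.88, -0.48, 0], [0, 0, -0.92], -0.3],
  [[0.88, -0.48, 0], [0, 0, -0.92], -0.3],
  [[0.88, -0.48, 0], [0, 0, -0.92], -0.3],
  [[0.88, -0.48, 0], [0, 0, -0.92], -0.3],
])

```text
t: 0.57
tool_pos: [300.4, 439.7, 205.8]
orientation: [[-0.755, 0.656, -0.0], [0.656, 0.755, -0.0], [0.0, -0.0, -1.0]]
ft_force: [0.3, 1.7, 0.2]
width: 29.8
gripper_force: 0.0
```

Call:
send_rows([
  [[0.88, -0.48, 0], [0, 0, -0.92], -0.3],
  [[0.88, -0.48, 0], [0, 0, -0.92], -0.3],
  [[0.88, -0.48, 0], [0, 0, -0.92], -0.3],
  [[0.88, -0.48, 0], [0, 0, -0.92], -0.3],
  [[0.88, -0.48, 0], [0, 0, 0], -0.3],
])

```text
t: 0.98
tool_pos: [476.6, 343.5, 205.7]
orientation: [[-0.451, 0.893, -0.0], [0.893, 0.451, -0.0], [0.0, -0.0, -1.0]]
ft_force: [0.0, 1.9, -0.2]
width: 30.4
gripper_force: 0.0
```

Call:
send_rows([
  [[0.88, -0.48, 0], [0, 0, 0], -0.3],
  [[0.88, -0.48, 0], [0, 0, 0], -0.3],
  [[0.6, -0.4, 0], [0, 0, 0], -0.3],
  [[0.3, -0.2, 0], [0, 0, 0], -0.3],
  [[0, 0, 0], [0, 0, 0], -0.3],
])

```text
t: 1.4
tool_pos: [583.2, 280.6, 205.2]
orientation: [[-0.454, 0.891, -0.0], [0.891, 0.454, -0.001], [-0.0, -0.001, -1.0]]
ft_force: [0.4, 1.1, -0.8]
width: 30.1
gripper_force: 0.0
```

```bash
python3 - <<'E'
from h import *
snap("w1",sc=1.56); print(get_state()["width"])
pos,R=load("w1")
for p in [(590,316,62),(644,212,62),(592,394,99),(721,185,99)]: print(wpix(p,pos,R)*1.56)
E
```

```text
[583.2 280.6 205.2] [[-0.454, 0.891, -0.0], [0.891, 0.454, -0.001], [-0.0, -0.001, -1.0]] 1.4
30.139993202288746
[438.99019017 224.52917084]
[436.21910118 377.6287197 ]
[507.83200513 123.12888805]
[509.23806004 465.61526126]
```

View pics/w1.png

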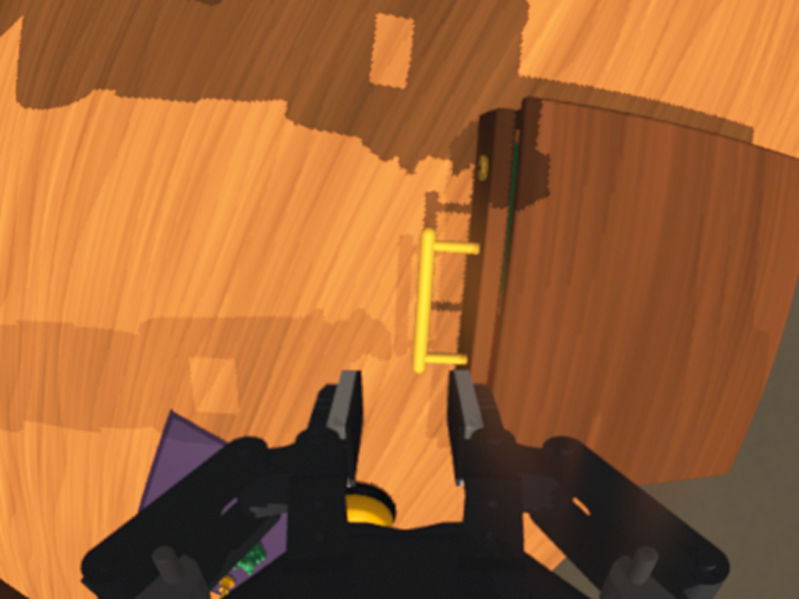

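```bash
python3 - <<'E'
from h import *
pos,R=load("w1")
a=wpt(428/1.56,232/1.56,64,pos,R);b=wpt(419/1.56,368/1.56,64,pos,R)
d=a-b;print(a,b,np.hypot(*d),(a+b)/2,np.degrees(np.arctan2(-d[0],d[1])))
a=wpt(517/1.56,125/1.56,85,pos,R);b=wpt(490/1.56,390/1.56,85,pos,R);d=a-b;print(a,b,np.degrees(np.arctan2(-d[0],d[1])))
E
```

```text
[585.5 308.3] [627.8 214.4] 102.98786336263122 [606.65 261.35] 24.250575352413225
[600.  397.9] [676.8 230.8] 24.683749406373735
```

Call:
send_rows([
  [[0.58, -0.48, 0], [0, 0, -0.45], -0.3],
  [[0, 0, -0.9], [0, 0, 0], -0.3],
  [[0, 0, -0.9], [0, 0, 0], -0.3],
  [[0, 0, -0.7], [0, 0, 0], -0.3],
  [[0, 0, -0.4], [0, 0, 0], -0.3],
], newtons=40)

```text
t: 1.87
tool_pos: [601.7, 264.0, 86.4]
orientation: [[-0.415, 0.91, -0.005], [0.91, 0.415, -0.001], [0.001, -0.005, -1.0]]
ft_force: [0.5, -0.2, -0.6]
width: 29.7
gripper_force: 0.0
```

Call:
send_rows([
  [[0, 0, -0.4], [0, 0, 0], -0.3],
  [[0, 0, -0.4], [0, 0, 0], -0.3],
  [[0, 0, -0.2], [0, 0, 0], -0.3],
  [[0, 0, 0], [0, 0, 0], -0.3],
])

```text
t: 2.2
tool_pos: [602.8, 264.0, 48.3]
orientation: [[-0.415, 0.91, -0.003], [0.91, 0.415, -0.001], [0.0, -0.003, -1.0]]
ft_force: [-0.2, 0.4, -1.6]
width: 29.6
gripper_force: 0.0
```

Call:
send_rows([
  [[0, 0, 0], [0, 0, 0], -1],
  [[0, 0, 0], [0, 0, 0], -1],
  [[0, 0, 0], [0, 0, 0], -1],
  [[0, 0, 0], [0, 0, 0], -1],
])

```text
t: 2.53
tool_pos: [605.1, 263.5, 50.9]
orientation: [[-0.414, 0.91, 0.001], [0.91, 0.414, 0.0], [-0.0, 0.001, -1.0]]
ft_force: [-0.5, -0.5, 0.2]
width: -0.1
gripper_force: 0.0
```

```bash
python3 - <<'E'
from h import *
snap("w2",sc=1.56)
E
```

```text
[605.1 263.5  50.9] [[-0.414, 0.91, 0.001], [0.91, 0.414, 0.0], [-0.0, 0.001, -1.0]] 2.5333
```

View pics/w2.png

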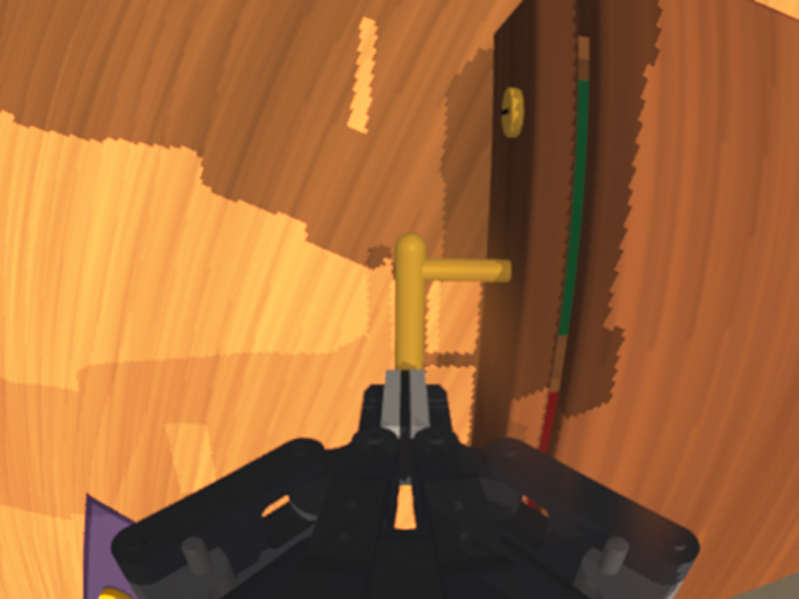

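```bash
python3 - <<'E'
from h import *
pos,R=load("w2");v=np.array([-.4115,.9114]);u=np.array([.9114,.4115])
print(get_state()["joints"],get_state()["gripper_force"])
for z in (20,40,62):
  e=wpt(410/1.56,245/1.56,z,pos,R);p=wpt(510/1.56,270/1.56,z,pos,R);print(z,e,(e-pos[:2])@u,(e-pos[:2])@v,(p-pos[:2])@u,(p-pos[:2])@v)
print(wpix([*pos[:2],pos[2]],pos,R)*1.56, wpix([*pos[:2],pos[2]-0+18],pos,R)*1.56)
a=load("w1");print(wpix(a[0],*a)*1.56)
E
```

```text
[ 1.94869080e+01  4.13447543e+01  8.35090365e+01  8.49753535e-04
  5.50862186e+01 -4.97141224e+00] 0.0
20 [590.1 299.6] 1.188121609888327 39.05487800834894 46.56028160988829 28.00506800834892
40 [588.1 303.5] 0.9701716098883184 43.43233800834892 41.72955160988826 33.58745800834896
62 [585.8 307.8] 0.6434016098882601 48.29780800834896 36.47543160988829 39.69016800834892
[407.16228563 356.82564267] [407.43708538 378.41487357]
[407.16228563 356.82564267]
```

```bash
python3 - <<'E'
from h import *
pos,R=load("w2")
for x in (-11,0,11):
  for z in (0,-10,-20,-30,-40): print(x,z,(wpix(pos+R@np.array([x,0,z]),pos,R)*1.56).round())
E
```

```text
-11 0 [407. 381.]
-11 -10 [407. 393.]
-11 -20 [407. 406.]
-11 -30 [407. 421.]
-11 -40 [408. 438.]
0 0 [407. 357.]
0 -10 [407. 368.]
0 -20 [407. 381.]
0 -30 [408. 395.]
0 -40 [408. 411.]
11 0 [407. 332.]
11 -10 [407. 342.]
11 -20 [408. 354.]
11 -30 [408. 367.]
11 -40 [408. 382.]
```

```bash
python3 - <<'E'
from h import *
ims=[]
s=get_state()["tool_pos"]
for n in("side","scene"):
    im=read_camera(n)["image"]
    E=np.vstack([_E[n],[0,0,0,1]]) if 0 else None
    import h
    M=h._E[n];c=M[:,:3].T@(s-M[:,3]);f,cx,cy=h.K[n];u,v=f*c[0]/c[2]+cx,f*c[1]/c[2]+cy
    print(n,u,v)
    x,y=int(u)-40,int(v)-60
    x=max(x,0);y=max(y,0)
    cr=im[y:y+100,x:x+80];ims.append(cv2.resize(cr,(400,500),interpolation=cv2.INTER_CUBIC));print((u-x)*5,(v-y)*5)
cv2.imwrite("pics/c1.png",np.hstack(ims))
E
```

```text
side 214.7011508575551 135.45452102449713
203.50575428777546 302.27260512248563
scene 339.32019190292726 164.98986256025748
201.60095951463632 304.9493128012874
```

View pics/c1.png

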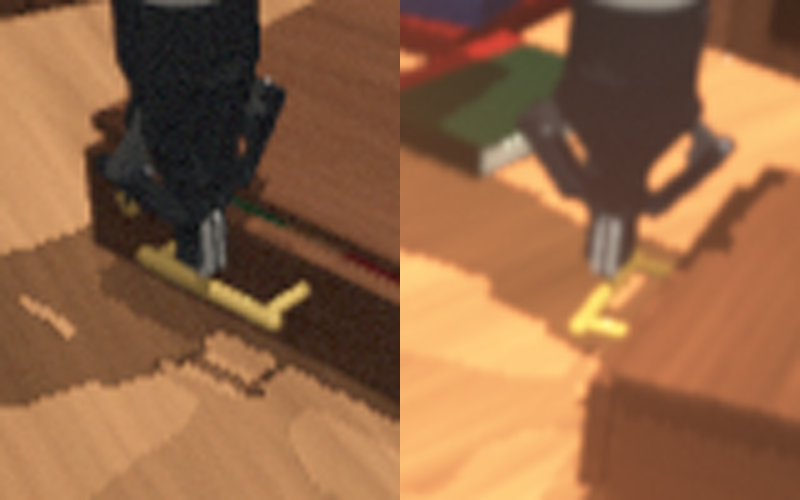

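Call:
send_rows([
  [[0, 0, 0.2], [0, 0, 0], -0.3],
  [[0, 0, 0], [0, 0, 0], -0.3],
  [[0, 0, 0], [0, 0, 0], -0.3],
  [[0, 0, -0.2], [0, 0, 0], -0.3],
  [[0, 0, -0.2], [0, 0, 0], -0.3],
])

```text
t: 3.1
tool_pos: [604.8, 263.3, 41.4]
orientation: [[-0.414, 0.91, 0.0], [0.91, 0.414, 0.0], [-0.0, 0.001, -1.0]]
ft_force: [-0.2, 0.8, -1.0]
width: 29.9
gripper_force: 0.0
```

Call:
send_rows([
  [[0, 0, -0.15], [0, 0, 0], -0.3],
  [[0, 0, -0.1], [0, 0, 0], -0.3],
  [[0, 0, 0], [0, 0, 0], -1],
  [[0, 0, 0], [0, 0, 0], -1],
  [[0, 0, 0], [0, 0, 0], -1],
])

```text
t: 3.52
tool_pos: [604.4, 263.2, 31.3]
orientation: [[-0.414, 0.91, -0.001], [0.91, 0.414, -0.0], [0.0, -0.001, -1.0]]
ft_force: [1.5, -0.3, -8.2]
width: 9.3
gripper_force: 38.9
```

Call:
send_rows([
  [[-0.2, -0.09, 0], [0, 0, 0], -1],
  [[-0.4, -0.18, 0], [0, 0, 0], -1],
  [[-0.4, -0.18, 0], [0, 0, 0], -1],
  [[-0.4, -0.18, 0], [0, 0, 0], -1],
  [[-0.4, -0.18, 0], [0, 0, 0], -1],
])

```text
t: 3.93
tool_pos: [531.4, 230.9, 31.3]
orientation: [[-0.414, 0.91, -0.001], [0.91, 0.414, 0.001], [0.001, -0.001, -1.0]]
ft_force: [1.0, 5.8, -12.1]
width: 9.1
gripper_force: 40.0
```

Call:
send_rows([
  [[-0.5, -0.226, 0], [0, 0, 0], -1],
  [[-0.5, -0.226, 0], [0, 0, 0], -1],
  [[-0.5, -0.226, 0], [0, 0, 0], -1],
  [[-0.4, -0.18, 0], [0, 0, 0], -1],
  [[-0.3, -0.135, 0], [0, 0, 0], -1],
])

```text
t: 4.35
tool_pos: [445.5, 192.5, 32.1]
orientation: [[-0.413, 0.911, 0.005], [0.911, 0.413, 0.004], [0.001, 0.006, -1.0]]
ft_force: [63.4, 23.0, -29.0]
width: 9.1
gripper_force: 41.6
```

Call:
send_rows([
  [[-0.1, -0.045, 0], [0, 0, 0], -1],
  [[0, 0, 0], [0, 0, 0], -1],
  [[0, 0, 0], [0, 0, 0], -1],
])

```text
t: 4.6
tool_pos: [446.7, 191.8, 33.5]
orientation: [[-0.413, 0.91, 0.014], [0.911, 0.413, 0.005], [-0.001, 0.015, -1.0]]
ft_force: [21.2, 13.8, -17.5]
width: 8.9
gripper_force: 40.6
```

Call:
send_rows([
  [[0.05, 0.02, 0], [0, 0, 0], -1],
  [[0, 0, 0], [0, 0, 0], -0.3],
  [[0, 0, 0], [0, 0, 0], -0.3],
  [[0, 0, 0.5], [0, 0, 0], -0.3],
  [[0, 0, 0.9], [0, 0, 0], -0.3],
])

```text
t: 5.02
tool_pos: [440.5, 189.3, 86.1]
orientation: [[-0.414, 0.91, -0.006], [0.91, 0.414, -0.002], [0.001, -0.006, -1.0]]
ft_force: [0.5, 0.2, -0.5]
width: 29.8
gripper_force: 0.0
```

```bash
python3 - <<'E'
from h import *
print(get_state()["tool_pos"])
im=read_camera("side")["image"]
cv2.imwrite("pics/side1.png",cv2.resize(im[60:340,150:400],None,fx=2.1,fy=2.1,interpolation=cv2.INTER_CUBIC))
E
```

```text
[440.48140049 189.3470836   86.11818747]
```

View pics/side1.png

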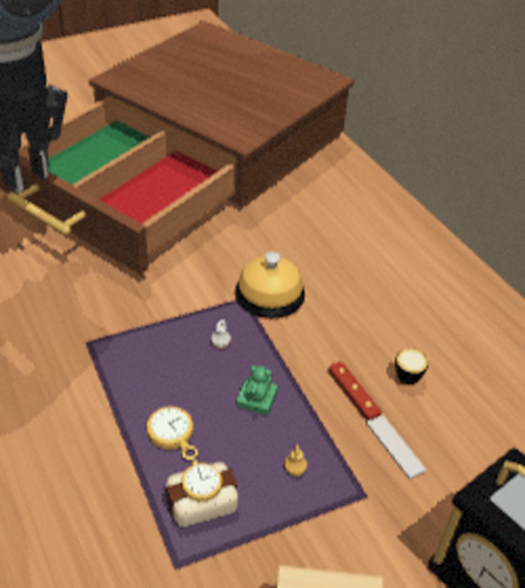

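Call:
send_rows([
  [[0, 0, 0.9], [0, 0, 0], -0.3],
  [[0.1, -0.3, 0.9], [0, 0, 0.9], 0],
  [[0.3, -0.6, 0.6], [0, 0, 1], 0],
  [[0.4, -0.7, 0.5], [0, 0, 1], 0],
  [[0.4, -0.8, 0.4], [0, 0, 1], 0],
])

```text
t: 5.48
tool_pos: [491.2, 93.5, 222.3]
orientation: [[-0.746, 0.666, 0.003], [0.666, 0.746, 0.0], [-0.002, 0.002, -1.0]]
ft_force: [-0.5, 0.2, 0.2]
width: 42.8
gripper_force: 0.0
```

Call:
send_rows([
  [[0.5, -0.8, 0.3], [0, 0, 1], 0],
  [[0.5, -0.8, 0.3], [0, 0, 1], 0],
  [[0.5, -0.9, 0.2], [0, 0, 1], 0],
  [[0.5, -0.9, 0], [0, 0, 1], 0],
  [[0.5, -0.9, 0], [0, 0, 1], 0],
])

```text
t: 5.9
tool_pos: [591.2, -79.6, 252.7]
orientation: [[-0.979, 0.205, 0.001], [0.205, 0.979, -0.0], [-0.001, -0.0, -1.0]]
ft_force: [0.4, 0.8, -0.1]
width: 42.9
gripper_force: 0.0
```

Call:
send_rows([
  [[0.4, -0.9, 0], [0, 0, 1], 0],
  [[0.3, -0.7, 0], [0, 0, 1], 0],
  [[0.1, -0.2, 0], [0, 0, 0], 0],
  [[0, 0, 0], [0, 0, 0], 0],
  [[0, 0, 0], [0, 0, 0], 0],
])

```text
t: 6.32
tool_pos: [622.1, -149.1, 251.6]
orientation: [[-1.0, 0.005, -0.001], [0.005, 1.0, 0.001], [0.001, 0.0, -1.0]]
ft_force: [0.2, -0.3, -0.3]
width: 43.0
gripper_force: 0.0
```

```bash
python3 - <<'E'
from h import *
for a in [(15,198),(82,221)]: print(pt("side",150+a[0]/2.1,60+a[1]/2.1,62,1))
snap("w3",sc=1.56)
E
```

```text
[429.2 231.7]
[489.7 152.1]
[ 622.1 -149.1  251.6] [[-1.0, 0.005, -0.001], [0.005, 1.0, 0.001], [0.001, 0.0, -1.0]] 6.3167
```

View pics/w3.png

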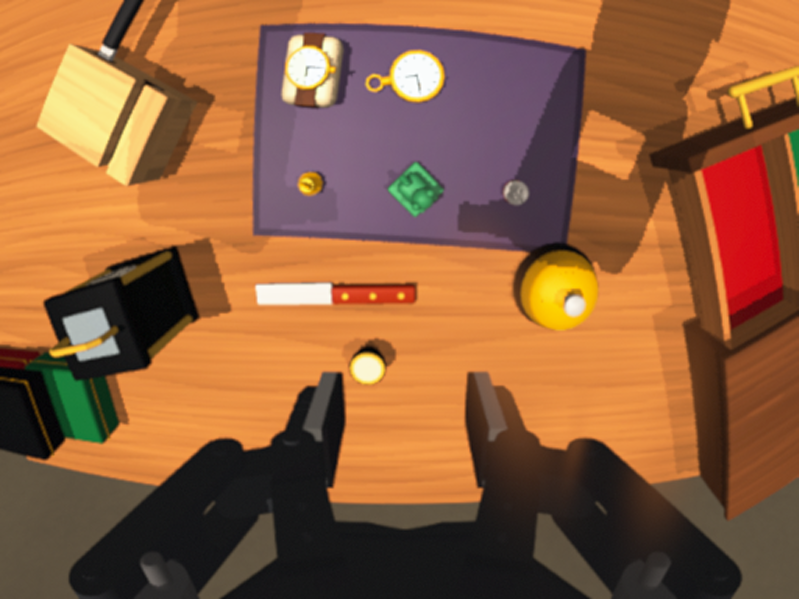

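```bash
python3 - <<'E'
from h import *
pos,R=load("w3")
P=lambda u,v,z:wpt(u/1.56,v/1.56,z,pos,R)
for n,u,v,z in [("ww",307,67,40),("c1",289,37,28),("c2",341,40,28),("c3",283,103,28),("c4",333,107,28),("pw",417,76,13),("bow",367,83,5),("jT",416,160,12),("jR",445,187,12),("jB",415,217,12),("jL",388,189,12),("silver",515,192,25),("gold",310,183,25),("kS",332,294,6),("kT",256,294,3),("kE",416,295,10),("loupe",367,366,28),("bell",573,304,63.5),("bFR",75,45,62),("bFL",168,83,62),("gF",140,82,62),("gB",103,165,62),("hA",736,90,62),("fR",652,158,85)]: print(n,P(u,v,z))
im=cv2.imread("pics/w3_raw.png")
cv2.imwrite("pics/c2.png",cv2.resize(im[10:130,10:150],(700,600),interpolation=cv2.INTER_CUBIC))
E
```

```text
ww [ 472.3 -228.4]
c1 [ 442.  -246.5]
c2 [ 448.1 -202.1]
c3 [ 500.1 -252. ]
c4 [ 506.2 -209.2]
pw [ 479.  -139.1]
bow [ 483.6 -182.4]
jT [ 553.1 -140. ]
jR [ 576.8 -114.6]
jB [ 603.8 -140.9]
jL [ 578.6 -164.6]
silver [578.7 -54.7]
gold [ 570.6 -231. ]
kS [ 677.4 -219.3]
kT [ 678.  -296.2]
kE [ 677.4 -139.8]
loupe [ 742.3 -186.4]
bell [667.8  -6.6]
bFR [ 420.  -446.6]
bFL [ 475.4 -343.4]
gF [ 469.9 -371.5]
gB [ 537.2 -416. ]
hA [465.3 149. ]
fR [539.3  43.7]
```

View pics/c2.png

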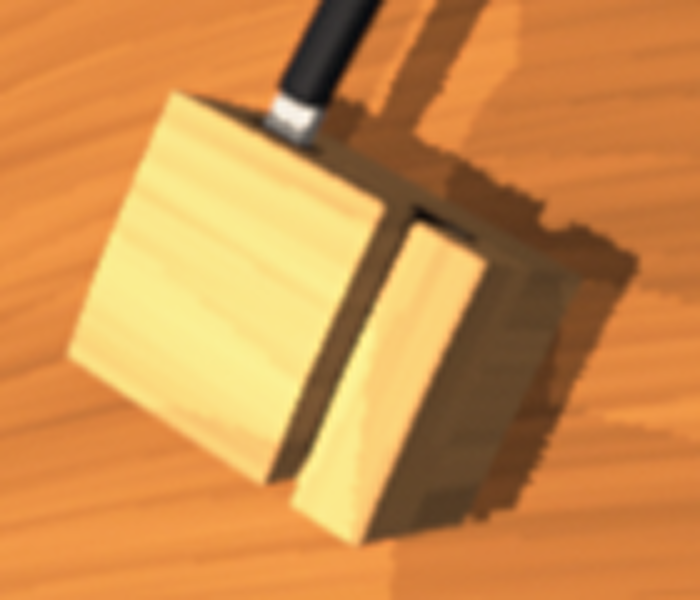

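```bash
python3 - <<'E'
from h import *
pos,R=load("w3")
P=lambda u,v,z:wpt(10+u/5,10+v/5,z,pos,R)
p={n:P(u,v,62) for n,u,v in [("FR",175,92),("FL",487,262),("BL",358,545),("BR",70,355),("gF",401,216),("gB",281,490)]}
print(p)
an=lambda a,b:np.degrees(np.arctan2(*(p[b]-p[a])[::-1]));L=lambda a,b:np.hypot(*(p[b]-p[a]))
print(an("FL","BL"),an("FR","BR"),an("gF","gB"),an("FR","FL")-90,L("FL","BL"),L("FR","FL"),L("gF","gB"),L("gF","FL"))
E
```

```text
{'FR': array([ 417.8, -452.8]), 'FL': array([ 487.6, -344. ]), 'BL': array([ 558.4, -390.4]), 'BR': array([ 488.6, -498.4]), 'gF': array([ 470.9, -370.8]), 'gB': array([ 540.3, -416. ])}
-33.239520224195566 -32.78428086586912 -33.07607062047863 -32.68196257125424 84.64986709971842 129.26515385052542 82.82149479452781 31.5773653112479
```

Call:
send_rows([
  [[-0.35, 0.8, -0.5], [0, 0, 0], 0],
  [[-0.36, 0.8, -0.9], [0, 0, 0], 0],
  [[-0.38, 0.79, -0.9], [0, 0, 0], 0],
  [[0, 0, -0.9], [0, 0, 0], 0],
  [[0, 0, -0.7], [0, 0, 0], 0],
], newtons=25)

```text
t: 6.78
tool_pos: [582.4, -61.7, 106.9]
orientation: [[-1.0, 0.0, -0.001], [0.0, 1.0, 0.0], [0.001, 0.0, -1.0]]
ft_force: [0.4, -0.3, -0.4]
width: 42.5
gripper_force: 0.0
```

Call:
send_rows([
  [[0, 0, -0.7], [0, 0, 0], 0],
  [[0, 0, -0.5], [0, 0, 0], 0],
  [[0, 0, -0.3], [0, 0, 0], 0],
  [[0, 0, -0.2], [0, 0, 0], 0],
  [[0, 0, 0], [0, 0, 0], 0],
])

```text
t: 7.2
tool_pos: [583.4, -64.1, 39.5]
orientation: [[-1.0, 0.002, -0.001], [0.002, 1.0, 0.0], [0.001, 0.0, -1.0]]
ft_force: [-0.6, -0.3, -0.8]
width: 42.4
gripper_force: 0.0
```

```bash
python3 - <<'E'
from h import *
import h
s=get_state()["tool_pos"];print(s)
ims=[]
for n in("side","scene"):
    im=read_camera(n)["image"]
    M=h._E[n];c=M[:,:3].T@(s-M[:,3]);f,cx,cy=h.K[n];u,v=f*c[0]/c[2]+cx,f*c[1]/c[2]+cy
    x,y=int(u)-25,int(v)-30
    ims.append(cv2.resize(im[y:y+50,x:x+50],(400,400),interpolation=cv2.INTER_CUBIC));print((u-x)*8,(v-y)*8)
cv2.imwrite("pics/c3.png",np.hstack(ims))
E
```

```text
[583.44601599 -64.07396685  39.48823004]
204.62009482733765 246.05974235856138
205.64195325069363 243.40216117749515
```

View pics/c3.png

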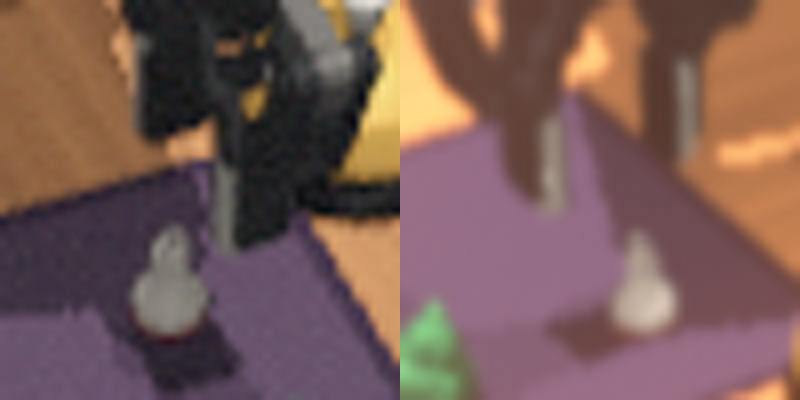

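```bash
cat >> h.py <<'E'
def proj(n,p):
    M=_E[n];c=M[:,:3].T@(np.array(p,float)-M[:,3]);f,cx,cy=K[n];return np.array([f*c[0]/c[2]+cx,f*c[1]/c[2]+cy])
E
python3 - <<'E'
from h import *
s=get_state()["tool_pos"]
def cr(n,p): u=proj(n,s).astype(int)-[25,30]; return ((proj(n,p)-u)*8).round()
for p in [(578.5,-53.5,0),(578.5,-53.5,35)]: print(cr("side",p),cr("scene",p))
for dz in (0,10,20,30): print(dz,[ (cr("side",s+[0,y,dz]),cr("scene",s+[0,y,dz])) for y in(-21.5,21.5)])
for n,a in (("side",(170,325)),("scene",(643,325))):
  u=proj(n,s).astype(int)-[25,30]; print(pt(n,u[0]+(a[0]-(400 if n=="scene" else 0))/8,u[1]+a[1]/8,1,1))
E
```

```text
[163. 319.] [227. 320.]
[165. 238.] [224. 237.]
0 [(array([235., 291.]), array([152., 264.])), (array([168., 194.]), array([259., 219.]))]
10 [(array([236., 267.]), array([151., 239.])), (array([169., 170.]), array([258., 194.]))]
20 [(array([237., 242.]), array([149., 214.])), (array([169., 146.]), array([257., 169.]))]
30 [(array([239., 217.]), array([148., 188.])), (array([170., 121.]), array([257., 144.]))]
[578.9 -57.3]
[585.1 -51.4]
```

Call:
send_rows([
  [[-0.11, 0.25, 0], [0, 0, 0], 0],
  [[0, 0, -0.3], [0, 0, 0], 0],
  [[0, 0, -0.3], [0, 0, 0], 0],
  [[0, 0, -0.2], [0, 0, 0], 0],
  [[0, 0, 0], [0, 0, 0], 0],
])

```text
t: 7.72
tool_pos: [578.3, -54.7, 5.8]
orientation: [[-1.0, 0.002, -0.003], [0.002, 1.0, 0.001], [0.003, 0.001, -1.0]]
ft_force: [-0.8, 0.3, -0.5]
width: 42.8
gripper_force: 0.0
```

Call:
send_rows([
  [[0, 0, -0.1], [0, 0, 0], 0],
  [[0, 0, 0], [0, 0, 0], 0],
])

```text
t: 7.88
tool_pos: [579.4, -55.0, 3.5]
orientation: [[-1.0, 0.003, -0.001], [0.003, 1.0, 0.0], [0.001, 0.0, -1.0]]
ft_force: [0.4, -0.4, 0.4]
width: 42.5
gripper_force: 0.0
```

Call:
send_rows([
  [[0, 0, -0.1], [0, 0, 0], 0],
  [[0, 0, 0], [0, 0, 0], 0],
])

```text
t: 8.05
tool_pos: [579.5, -54.9, -0.2]
orientation: [[-1.0, 0.003, -0.0], [0.003, 1.0, 0.0], [0.0, 0.0, -1.0]]
ft_force: [-0.7, 0.1, 0.6]
width: 42.5
gripper_force: 0.0
```

```bash
python3 - <<'E'
from h import *
snap("w4",(120,120,400,320),2.5)
s=get_state()["tool_pos"];print(s)
im=read_camera("side")["image"];u=proj("side",s).astype(int)-[25,30]
a=cv2.imread("pics/w4.png");b=cv2.resize(im[u[1]:u[1]+50,u[0]:u[0]+50],(500,500),interpolation=cv2.INTER_CUBIC)
c=np.zeros((500,800,3),np.uint8);c[:,:500]=a[:,100:600];c[100:400,500:]=cv2.resize(b,(300,300));cv2.imwrite("pics/c4.png",c)
E
```

```text
[ 5.795e+02 -5.490e+01 -2.000e-01] [[-1.0, 0.003, -0.0], [0.003, 1.0, 0.0], [0.0, 0.0, -1.0]] 8.05
[ 5.79579687e+02 -5.49369184e+01 -9.49702506e-03]
```

View pics/c4.png

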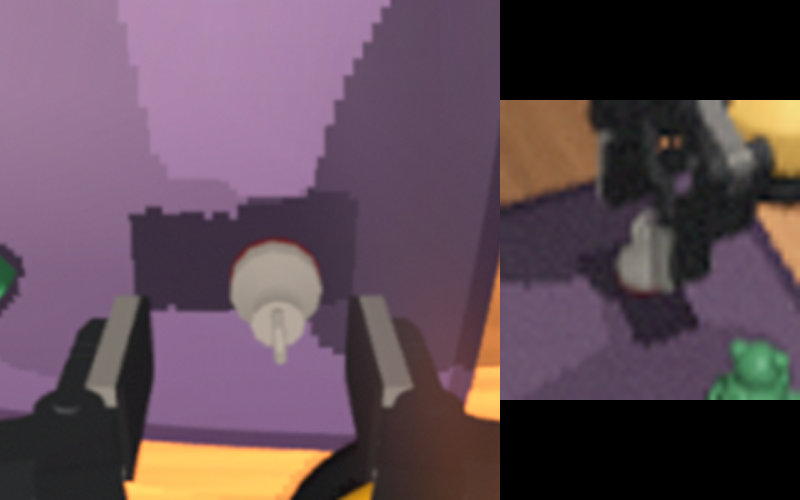

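```bash
python3 - <<'E'
from h import *
pos,R=load("w4")
f=lambda p:((wpix(p,pos,R)-120)*2.5-[100,0]).round()
for x in(11,0,-11):
  for z in(0,-10,-20,-30): print(x,z,f(pos+R@np.array([x,21.5,z])),f(pos+R@np.array([x,-21.5,z])))
print("seal foot top/centre, ring top")
s=np.array([579.,-54.5])
for z in (0,9,35): print(z,f([*s,z]))
P=lambda u,v,z:wpt((u+100)/2.5+120,v/2.5+120,z,pos,R)
print(P(276,242,0),P(276,283,9),P(280,358,35))
E
```

```text
11 0 [340. 232.] [166. 231.]
11 -10 [344. 248.] [161. 248.]
11 -20 [350. 267.] [156. 267.]
11 -30 [356. 288.] [151. 287.]
0 0 [338. 271.] [167. 271.]
0 -10 [342. 290.] [163. 290.]
0 -20 [347. 310.] [159. 310.]
0 -30 [352. 332.] [154. 332.]
-11 0 [335. 309.] [169. 309.]
-11 -10 [340. 329.] [165. 329.]
-11 -20 [344. 350.] [161. 350.]
-11 -30 [349. 374.] [157. 374.]
seal foot top/centre, ring top
0 [254. 270.]
9 [254. 287.]
35 [255. 344.]
[571.2 -49.1] [578.  -49.3] [582.6 -49.3]
```

Call:
send_rows([
  [[0.03, 0.13, 0], [0, 0, 0], 0],
  [[0, 0, -0.1], [0, 0, 0], 0],
  [[0, 0, -0.05], [0, 0, 0], 0],
  [[0, 0, -0.05], [0, 0, 0], 0],
  [[0, 0, 0], [0, 0, 0], 0],
])

```text
t: 8.57
tool_pos: [580.6, -49.6, -8.4]
orientation: [[-1.0, 0.002, -0.001], [0.002, 1.0, 0.0], [0.001, 0.0, -1.0]]
ft_force: [0.2, -0.5, 0.7]
width: 42.8
gripper_force: 0.0
```

Call:
send_rows([
  [[0, 0, -0.07], [0, 0, 0], 0],
  [[0, 0, 0], [0, 0, 0], 0],
])

```text
t: 8.73
tool_pos: [580.6, -49.7, -11.1]
orientation: [[-1.0, 0.003, -0.001], [0.003, 1.0, 0.0], [0.001, 0.0, -1.0]]
ft_force: [0.4, 0.0, -0.1]
width: 42.8
gripper_force: 0.0
```

Call:
send_rows([
  [[0, 0, -0.07], [0, 0, 0], 0],
  [[0, 0, 0], [0, 0, 0], 0],
])

```text
t: 8.9
tool_pos: [580.6, -49.7, -13.9]
orientation: [[-1.0, 0.003, -0.0], [0.003, 1.0, 0.0], [0.0, 0.0, -1.0]]
ft_force: [-0.3, -0.0, -0.1]
width: 42.5
gripper_force: 0.0
```

Call:
send_rows([
  [[0, 0, 0], [0, 0, 0], -1],
  [[0, 0, 0], [0, 0, 0], -1],
  [[0, 0, 0], [0, 0, 0], -1],
  [[0, 0, 0], [0, 0, 0], -1],
])

```text
t: 9.23
tool_pos: [580.9, -49.7, -13.3]
orientation: [[-1.0, 0.002, 0.0], [0.002, 1.0, -0.0], [-0.0, -0.0, -1.0]]
ft_force: [0.1, 0.2, 1.3]
width: 10.3
gripper_force: 24.3
```

Call:
send_rows([
  [[0, 0, 0.4], [0, 0, 0], -1],
  [[0, 0, 0.8], [0, 0, 0], -1],
  [[0, 0, 0.9], [0, 0, 0], -1],
  [[0.1, 0.4, 0.7], [0, 0, 0.5], -1],
  [[0.2, 0.7, 0.2], [0, 0, 0.8], -1],
])

```text
t: 9.65
tool_pos: [594.7, -7.1, 111.3]
orientation: [[-0.991, -0.132, 0.006], [-0.132, 0.991, -0.001], [-0.006, -0.002, -1.0]]
ft_force: [0.9, -0.0, -0.6]
width: 10.1
gripper_force: 24.4
```

Call:
send_rows([
  [[0.3, 0.9, 0], [0, 0, 0.8], -1],
  [[0.3, 0.9, 0], [0, 0, 0.8], -1],
  [[0.3, 0.9, 0], [0, 0, 0.7], -1],
  [[0.3, 0.9, 0], [0, 0, 0.47], -1],
  [[0.3, 0.8, 0], [0, 0, 0], -1],
])

```text
t: 10.07
tool_pos: [653.0, 172.7, 106.6]
orientation: [[-0.91, -0.415, -0.0], [-0.415, 0.91, 0.0], [-0.0, 0.0, -1.0]]
ft_force: [0.3, -0.2, -0.1]
width: 10.3
gripper_force: 24.4
```

Call:
send_rows([
  [[0.2, 0.57, 0], [0, 0, 0], -1],
  [[0, 0, 0], [0, 0, 0], -1],
  [[0, 0, 0], [0, 0, 0], -1],
])

```text
t: 10.32
tool_pos: [660.6, 194.2, 106.0]
orientation: [[-0.911, -0.413, -0.001], [-0.413, 0.911, -0.0], [0.001, 0.0, -1.0]]
ft_force: [0.3, -1.1, -0.9]
width: 10.2
gripper_force: 24.4
```

```bash
python3 - <<'E'
from h import *
snap("w5",sc=1.56);print(get_state()["width"])
E
```

```text
[660.6 194.2 106. ] [[-0.911, -0.413, -0.001], [-0.413, 0.911, -0.0], [0.001, 0.0, -1.0]] 10.3167
10.58270151819549
```

View pics/w5.png

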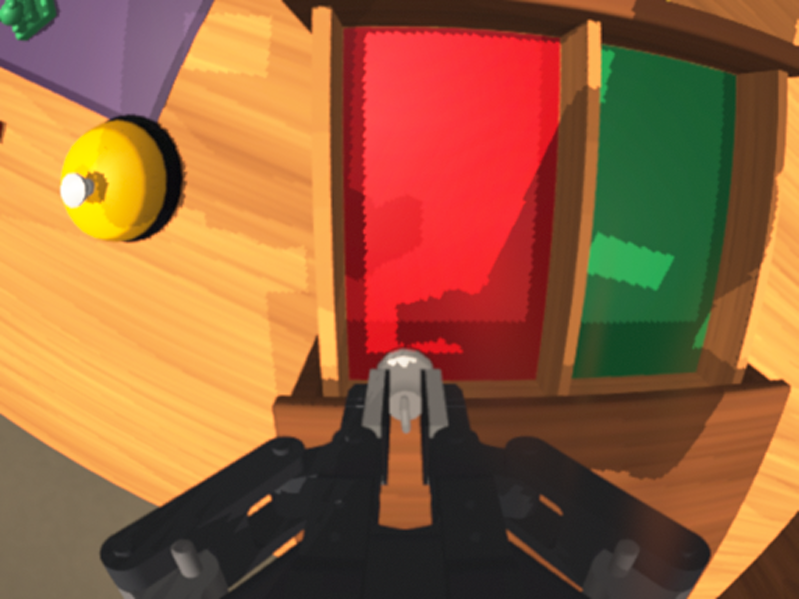

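```bash
python3 - <<'E'
from h import *
pos,R=load("w5");u=np.array([.9114,.4115]);v=np.array([-.4115,.9114]);H=np.array([448.3,190])
P=lambda a,b,z:wpt(a/1.56,b/1.56,z,pos,R)
for n,a,b,z in [("red frontL",345,28,30),("red front div",560,40,30),("red back L",350,380,30),("red back div",535,380,30),("lid edge",275,400,99),("lid edge",785,390,99),("wall topL",330,15,70),("div top front",590,25,70),("divtop back",560,390,70),("green fr",738,70,30),("bell",73,189,63.5),("front top edge",700,20,85)]:
    p=P(a,b,z);d=p-H;print(n,p,(d@u).round(1),(d@v).round(1))
d=pos[:2]-H;print(d@u,d@v)
E
```

```text
red frontL [540.7 104.8] 49.2 -115.7
red front div [495.8 208.9] 51.1 -2.3
red back L [723.3 185.4] 248.7 -117.4
red back div [677.5 289.1] 249.7 -4.0
lid edge [709.2 150.7] 221.6 -143.2
lid edge [600.1 410. ] 228.9 138.0
wall topL [544.7 104.9] 52.8 -117.2
div top front [495.8 210.3] 51.6 -1.0
divtop back [662.3 284.1] 233.8 -2.3
green fr [441.7 319.2] 47.2 120.5
bell [669.1  -1. ] 122.6 -264.9
front top edge [465.5 253.6] 41.8 50.9
195.2302578336848 -83.50217506337836
```

Call:
send_rows([
  [[0, 0, -0.8], [0, 0, 0], -1],
  [[0, 0, -0.7], [0, 0, 0], -1],
  [[0, 0, -0.4], [0, 0, 0], -1],
  [[0, 0, -0.2], [0, 0, 0], -1],
  [[0, 0, -0.07], [0, 0, 0], -1],
])

```text
t: 10.78
tool_pos: [660.1, 191.9, 18.5]
orientation: [[-0.912, -0.41, -0.002], [-0.41, 0.912, -0.001], [0.002, 0.0, -1.0]]
ft_force: [0.8, -1.2, 0.4]
width: 10.4
gripper_force: 24.4
```

Call:
send_rows([
  [[0, 0, 0], [0, 0, 0], -1],
  [[0, 0, -0.04], [0, 0, 0], -1],
  [[0, 0, 0], [0, 0, 0], -1],
])

```text
t: 11.03
tool_pos: [661.5, 193.1, 19.3]
orientation: [[-0.912, -0.411, 0.002], [-0.411, 0.912, 0.0], [-0.002, -0.0, -1.0]]
ft_force: [-0.3, -0.4, -0.4]
width: 10.4
gripper_force: 24.4
```

Call:
send_rows([
  [[0, 0, -0.05], [0, 0, 0], -1],
  [[0, 0, 0], [0, 0, 0], -0.4],
  [[0, 0, 0], [0, 0, 0], -0.4],
  [[0, 0, 0.4], [0, 0, 0], -0.4],
  [[0, 0, 0.9], [0, 0, 0], -0.4],
])

```text
t: 11.45
tool_pos: [658.2, 192.5, 64.4]
orientation: [[-0.912, -0.411, -0.008], [-0.411, 0.912, -0.002], [0.008, 0.002, -1.0]]
ft_force: [0.1, 0.7, 0.8]
width: 25.5
gripper_force: 0.0
```

Call:
send_rows([
  [[0, 0, 0.9], [0, 0, 0], -0.4],
  [[-0.1, -0.5, 0.3], [0, 0, -0.5], -0.2],
  [[-0.2, -0.9, 0], [0, 0, -0.8], -0.1],
  [[-0.2, -0.95, 0], [0, 0, -0.8], -0.1],
  [[-0.2, -0.95, 0], [0, 0, -0.8], -0.1],
])

```text
t: 11.87
tool_pos: [632.4, 60.1, 116.8]
orientation: [[-0.993, -0.117, 0.001], [-0.117, 0.993, -0.0], [-0.001, -0.0, -1.0]]
ft_force: [0.7, -0.3, 0.2]
width: 38.4
gripper_force: 0.0
```

Call:
send_rows([
  [[-0.2, -0.95, 0], [0, 0, -0.8], -0.1],
  [[-0.2, -0.95, 0], [0, 0, -0.37], -0.1],
  [[-0.2, -0.95, 0], [0, 0, 0], -0.1],
  [[-0.2, -0.95, 0], [0, 0, 0], -0.1],
  [[-0.2, -0.95, 0], [0, 0, 0], -0.1],
])

```text
t: 12.28
tool_pos: [592.3, -130.6, 116.6]
orientation: [[-1.0, 0.002, 0.001], [0.002, 1.0, -0.0], [-0.001, -0.0, -1.0]]
ft_force: [0.0, -0.3, -0.2]
width: 38.2
gripper_force: 0.0
```

Call:
send_rows([
  [[-0.2, -0.95, -0.1], [0, 0, 0], -0.1],
  [[-0.2, -0.9, -0.2], [0, 0, 0], -0.1],
  [[-0.1, -0.5, -0.4], [0, 0, 0], -0.1],
  [[0, 0, 0], [0, 0, 0], -0.1],
  [[0, 0, 0], [0, 0, 0], -0.1],
])

```text
t: 12.7
tool_pos: [572.2, -223.5, 87.7]
orientation: [[-1.0, 0.004, -0.001], [0.004, 1.0, 0.001], [0.001, 0.001, -1.0]]
ft_force: [0.0, 0.7, 1.0]
width: 38.6
gripper_force: 0.0
```

```bash
python3 - <<'E'
from h import *
snap("w6",(60,0,460,300),2);s=get_state();print(s["width"])
pos,R=load("w6")
print("gold expected px",(wpix([570.5,-233,30],pos,R)-[60,0])*2, (wpix([472,-228,40],pos,R)-[60,0])*2)
E
```

```text
[ 572.2 -223.5   87.7] [[-1.0, 0.004, -0.001], [0.004, 1.0, 0.001], [0.001, 0.001, -1.0]] 12.7
38.68063460982739
gold expected px [377.77263146 390.31687709] [387.99861661 137.47563448]
```

View pics/w6.png

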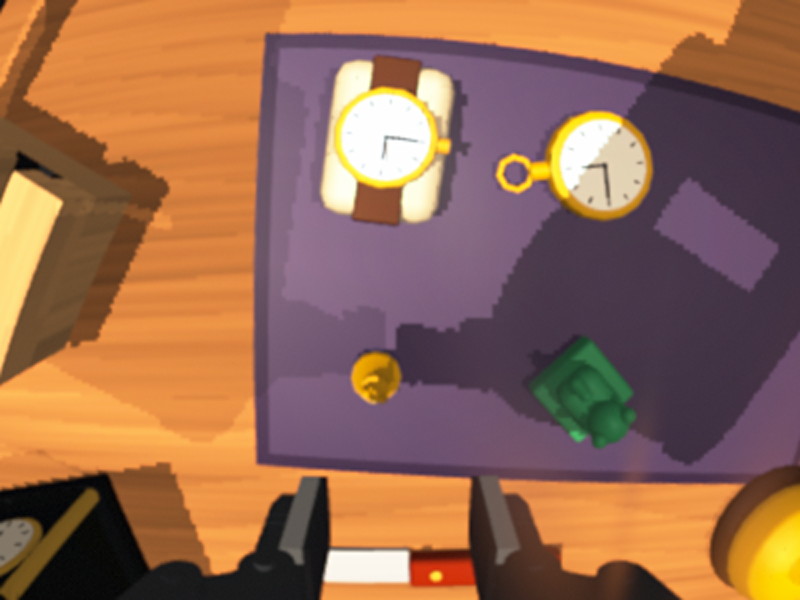

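```bash
cat >> h.py <<'E'
REF={"ww":(472,-229,20),"pw":(480,-139,6),"jade":(578,-140,15),"gold":(571,-231,12),"knife":(677,-200,5)}
def changed():
    import os
    for n in("side","scene"):
        im=read_camera(n)["image"];f=f"pics/ref_{n}.png"
        if not os.path.exists(f): cv2.imwrite(f,im);continue
        r=cv2.imread(f)
        print(n,{k:round(float(np.abs(im[v-9:v+10,u-9:u+10].astype(float)-r[v-9:v+10,u-9:u+10]).mean()),1) for k,p in REF.items() for u,v in [proj(n,p).astype(int)]})
E
python3 - <<'E'
from h import *
# reference = first pictures taken at t=0 (rescaled)
for n in("side","scene"): cv2.imwrite(f"pics/ref_{n}.png",cv2.resize(cv2.imread(f"pics/{n}0.png"),(512,384),interpolation=cv2.INTER_AREA))
changed()
pos,R=load("w6")
P=lambda u,v,z:wpt(60+u/2,v/2,z,pos,R)
for n,u,v,z in [("gold foot",376,373,9),("gold top",378,378,35),("ww",387,137,40),("c",345,62,28),("c",450,70,28),("c",325,215,28),("c",437,218,28),("pw",600,165,13),("bow",515,173,5),("jT",585,338,12),("jL",530,388,12),("jR",634,390,12)]: print(n,P(u,v,z))
E
```

```text
side {'ww': 23.7, 'pw': 29.4, 'jade': 20.0, 'gold': 16.5, 'knife': 19.3}
scene {'ww': 5.8, 'pw': 23.6, 'jade': 28.3, 'gold': 8.6, 'knife': 8.1}
gold foot [ 570.  -234.5]
gold top [ 563.6 -232.6]
ww [ 471.8 -228.4]
c [ 441.1 -244.2]
c [ 444.5 -205. ]
c [ 500.4 -252.3]
c [ 501.9 -209.8]
pw [ 478.  -140.8]
bow [ 483.3 -175.6]
jT [ 553.1 -143. ]
jL [ 576.2 -166.5]
jR [ 577.4 -116.3]
```

Call:
send_rows([
  [[-0.04, -0.24, -0.3], [0, 0, 0], -0.1],
  [[0, 0, -0.7], [0, 0, 0], -0.1],
  [[0, 0, -0.7], [0, 0, 0], -0.1],
  [[0, 0, -0.4], [0, 0, 0], -0.1],
  [[0, 0, -0.2], [0, 0, 0], -0.1],
])

```text
t: 13.27
tool_pos: [570.1, -231.7, -6.7]
orientation: [[-1.0, 0.002, -0.003], [0.002, 1.0, 0.001], [0.003, 0.001, -1.0]]
ft_force: [0.5, -0.5, 0.2]
width: 38.4
gripper_force: 0.0
```

Call:
send_rows([
  [[0, 0, -0.13], [0, 0, 0], -0.1],
  [[0, 0, -0.1], [0, 0, 0], -0.1],
  [[0, 0, 0], [0, 0, 0], -0.1],
  [[0, 0, 0], [0, 0, 0], -0.1],
])

```text
t: 13.6
tool_pos: [571.8, -232.7, -12.3]
orientation: [[-1.0, 0.002, 0.001], [0.002, 1.0, -0.001], [-0.001, -0.001, -1.0]]
ft_force: [0.9, -0.0, 0.8]
width: 38.4
gripper_force: 0.0
```

Call:
send_rows([
  [[0, 0, 0], [0, 0, 0], -1],
  [[0, 0, 0], [0, 0, 0], -1],
  [[0, 0, 0], [0, 0, 0], -1],
  [[0, 0, 0], [0, 0, 0], -1],
])

```text
t: 13.93
tool_pos: [571.7, -232.7, -12.3]
orientation: [[-1.0, 0.002, 0.001], [0.002, 1.0, -0.001], [-0.001, -0.001, -1.0]]
ft_force: [0.2, 1.3, 6.1]
width: 10.5
gripper_force: 24.5
```

Call:
send_rows([
  [[0, 0, 0.3], [0, 0, 0], -1],
  [[0, 0, 0.8], [0, 0, 0], -1],
  [[0, 0, 0.9], [0, 0, 0], -1],
  [[0, 0.4, 0.8], [0, 0, 0], -1],
  [[0.1, 0.9, 0.1], [0, 0, 0.3], -1],
])

```text
t: 14.35
tool_pos: [577.6, -183.8, 109.6]
orientation: [[-1.0, -0.025, 0.009], [-0.025, 1.0, -0.004], [-0.009, -0.004, -1.0]]
ft_force: [1.3, -0.7, -0.1]
width: 10.4
gripper_force: 24.4
```

Call:
send_rows([
  [[0.15, 0.95, 0], [0, 0, 0.5], -1],
  [[0.15, 0.95, 0], [0, 0, 0.5], -1],
  [[0.15, 0.95, 0], [0, 0, 0.5], -1],
  [[0.15, 0.95, 0], [0, 0, 0.5], -1],
  [[0.15, 0.95, 0], [0, 0, 0.5], -1],
])

```text
t: 14.77
tool_pos: [605.2, 11.4, 103.8]
orientation: [[-0.957, -0.289, 0.001], [-0.289, 0.957, -0.0], [-0.0, -0.0, -1.0]]
ft_force: [0.7, -0.2, -0.8]
width: 10.1
gripper_force: 24.4
```

Call:
send_rows([
  [[0.15, 0.95, 0], [0, 0, 0.5], -1],
  [[0.15, 0.95, 0], [0, 0, 0.5], -1],
  [[0.15, 0.95, 0], [0, 0, 0.27], -1],
  [[0.15, 0.95, 0], [0, 0, 0], -1],
  [[0.15, 0.95, 0], [0, 0, 0], -1],
])

```text
t: 15.18
tool_pos: [635.2, 201.5, 103.8]
orientation: [[-0.911, -0.411, 0.0], [-0.411, 0.911, 0.0], [-0.0, -0.0, -1.0]]
ft_force: [0.2, -1.0, -1.0]
width: 10.3
gripper_force: 24.4
```

Call:
send_rows([
  [[0.1, 0.6, 0], [0, 0, 0], -1],
  [[0.07, 0.4, 0], [0, 0, 0], -1],
  [[0, 0, 0], [0, 0, 0], -1],
  [[0, 0, 0], [0, 0, 0], -1],
])

```text
t: 15.52
tool_pos: [641.8, 240.0, 103.3]
orientation: [[-0.911, -0.412, -0.0], [-0.412, 0.911, -0.0], [0.0, -0.0, -1.0]]
ft_force: [-0.5, -0.4, -0.8]
width: 10.3
gripper_force: 24.4
```

Call:
send_rows([
  [[0, 0, -0.8], [0, 0, 0], -1],
  [[0, 0, -0.7], [0, 0, 0], -1],
  [[0, 0, -0.4], [0, 0, 0], -1],
  [[0, 0, -0.22], [0, 0, 0], -1],
  [[0, 0, 0], [0, 0, 0], -1],
])

```text
t: 15.93
tool_pos: [642.0, 238.3, 17.7]
orientation: [[-0.912, -0.41, -0.001], [-0.41, 0.912, -0.0], [0.001, 0.0, -1.0]]
ft_force: [-0.0, -0.5, -0.4]
width: 10.0
gripper_force: 26.4
```

Call:
send_rows([
  [[0, 0, 0], [0, 0, 0], -1],
  [[0, 0, 0], [0, 0, 0], -1],
  [[0, 0, 0], [0, 0, 0], -0.4],
  [[0, 0, 0], [0, 0, 0], -0.4],
  [[0, 0, 0.4], [0, 0, 0], -0.4],
])

```text
t: 16.35
tool_pos: [640.5, 238.9, 31.9]
orientation: [[-0.912, -0.411, -0.004], [-0.411, 0.912, -0.001], [0.004, 0.001, -1.0]]
ft_force: [-0.6, -0.3, -0.0]
width: 25.5
gripper_force: 0.0
```

Call:
send_rows([
  [[0, 0, 0.9], [0, 0, 0], -0.4],
  [[0, 0, 0.9], [0, 0, 0], -0.4],
  [[0, 0, 0], [0, 0, 0], -0.4],
])

```text
t: 16.6
tool_pos: [645.5, 240.5, 114.1]
orientation: [[-0.911, -0.411, 0.011], [-0.411, 0.912, 0.003], [-0.011, -0.002, -1.0]]
ft_force: [-0.2, -0.0, 1.3]
width: 25.2
gripper_force: 0.0
```

```bash
python3 - <<'E'
from h import *
print(get_state()["tool_pos"]);changed()
E
```

```text
[645.45888805 240.54666465 114.14850463]
side {'ww': 11.2, 'pw': 10.7, 'jade': 8.2, 'gold': 21.4, 'knife': 8.9}
scene {'ww': 5.0, 'pw': 4.5, 'jade': 5.6, 'gold': 20.8, 'knife': 6.1}
```

Call:
send_rows([
  [[-0.17, -0.9, 0], [0, 0, 0.5], 0.4],
  [[-0.17, -0.95, 0], [0, 0, 0.5], 0.4],
  [[-0.17, -0.95, 0], [0, 0, 0.5], 0.4],
  [[-0.17, -0.95, 0], [0, 0, 0.5], 0.4],
  [[-0.17, -0.95, 0], [0, 0, 0.5], 0.4],
])

```text
t: 17.12
tool_pos: [606.6, 49.9, 104.9]
orientation: [[-0.772, -0.635, -0.002], [-0.635, 0.772, -0.0], [0.002, 0.001, -1.0]]
ft_force: [0.5, -1.5, -0.0]
width: 59.8
gripper_force: 0.0
```

Call:
send_rows([
  [[-0.17, -0.95, 0], [0, 0, 0.5], 0.4],
  [[-0.17, -0.95, 0], [0, 0, 0.43], 0.4],
  [[-0.17, -0.95, 0], [0, 0, 0], 0.4],
  [[-0.17, -0.95, 0], [0, 0, 0], 0.4],
  [[-0.17, -0.7, 0], [0, 0, 0], 0.4],
])

```text
t: 17.53
tool_pos: [572.7, -131.1, 105.1]
orientation: [[-0.71, -0.705, -0.002], [-0.705, 0.71, 0.0], [0.001, 0.001, -1.0]]
ft_force: [-0.8, -0.5, 0.3]
width: 59.5
gripper_force: 0.0
```

Call:
send_rows([
  [[0, -0.34, 0], [0, 0, 0], 0.4],
  [[0, 0, -0.4], [0, 0, 0], 0.4],
  [[0, 0, -0.6], [0, 0, 0], 0.4],
  [[0, 0, 0], [0, 0, 0], 0.4],
  [[0, 0, 0], [0, 0, 0], 0.4],
])

```text
t: 17.95
tool_pos: [573.2, -141.3, 65.0]
orientation: [[-0.709, -0.706, -0.003], [-0.706, 0.709, 0.001], [0.001, 0.003, -1.0]]
ft_force: [0.5, 0.2, -1.2]
width: 59.5
gripper_force: 0.0
```

```bash
python3 - <<'E'
from h import *
snap("w7");pos,R=load("w7")
hsv=cv2.cvtColor(cv2.imread("pics/w7_raw.png"),cv2.COLOR_BGR2HSV)
m=cv2.inRange(hsv,(60,90,40),(90,255,255));n,l,st,ce=cv2.connectedComponentsWithStats(m)
i=1+np.argmax(st[1:,4]);print(st[i],ce[i]);print([ (z,wpt(*ce[i],z,pos,R)) for z in(6,12,20)])
ys,xs=np.where(l==i)
k=ys.argmin();print("nearest corner to robot-side",wpt(xs[k],ys[k],12,pos,R)); k=xs.argmin();print(wpt(xs[k],ys[k],12,pos,R));k=xs.argmax();print(wpt(xs[k],ys[k],12,pos,R))
print("expected px",wpix([577.5,-141,12],pos,R))
E
```

```text
[ 573.2 -141.3   65. ] [[-0.709, -0.706, -0.003], [-0.706, 0.709, 0.001], [0.001, 0.003, -1.0]] 17.95
[ 234  181   46   57 2224] [256.61330935 206.62005396]
[(6, array([ 581.6, -137.4])), (12, array([ 579.9, -139. ])), (20, array([ 577.6, -141.3]))]
nearest corner to robot-side [ 575.4 -165. ]
[ 596.2 -148.7]
[ 554.6 -139.5]
expected px [256.98292028 203.05572949]
```

Call:
send_rows([
  [[0.11, 0.01, -0.4], [0, 0, 0], 0.4],
  [[0, 0, -0.6], [0, 0, 0], 0.4],
  [[0, 0, -0.5], [0, 0, 0], 0.4],
  [[0, 0, -0.3], [0, 0, 0], 0.4],
  [[0, 0, -0.15], [0, 0, 0], 0.4],
])

```text
t: 18.42
tool_pos: [578.3, -141.2, -12.5]
orientation: [[-0.708, -0.706, -0.001], [-0.706, 0.708, 0.0], [0.0, 0.001, -1.0]]
ft_force: [0.6, 0.1, 0.3]
width: 59.9
gripper_force: 0.0
```

Call:
send_rows([
  [[0, 0, -0.05], [0, 0, 0], 0.4],
  [[0, 0, 0], [0, 0, 0], 0.4],
  [[0, 0, 0], [0, 0, 0], 0.4],
])

```text
t: 18.67
tool_pos: [579.2, -141.8, -12.7]
orientation: [[-0.709, -0.705, 0.002], [-0.705, 0.709, -0.0], [-0.001, -0.001, -1.0]]
ft_force: [0.4, -1.0, 0.4]
width: 59.8
gripper_force: 0.0
```

Call:
send_rows([
  [[0, 0, 0], [0, 0, 0], -1],
  [[0, 0, 0], [0, 0, 0], -1],
  [[0, 0, 0], [0, 0, 0], -1],
  [[0, 0, 0], [0, 0, 0], -1],
], newtons=30)

```text
t: 19.0
tool_pos: [578.7, -141.7, -13.2]
orientation: [[-0.709, -0.705, 0.001], [-0.705, 0.709, -0.0], [-0.0, -0.0, -1.0]]
ft_force: [-2.1, 1.6, 6.8]
width: 21.3
gripper_force: 33.3
```

Call:
send_rows([
  [[0, 0, 0.2], [0, 0, 0], -1],
  [[0, 0, 0.6], [0, 0, 0], -1],
  [[0, 0, 0.9], [0, 0, 0], -1],
  [[0, 0, 0.9], [0, 0, 0], -1],
  [[0, 0.4, 0.5], [0, 0, 0], -1],
])

```text
t: 19.42
tool_pos: [579.8, -127.7, 114.5]
orientation: [[-0.71, -0.704, 0.005], [-0.704, 0.71, -0.002], [-0.002, -0.005, -1.0]]
ft_force: [0.6, -1.0, -0.2]
width: 21.2
gripper_force: 31.7
```

Call:
send_rows([
  [[0, 0.8, 0], [0, 0, -0.5], -1],
  [[0, 0.9, 0], [0, 0, -0.6], -1],
  [[0, 0.9, 0], [0, 0, -0.6], -1],
  [[0, 0.95, 0], [0, 0, -0.6], -1],
  [[0, 0.95, 0], [0, 0, -0.6], -1],
])

```text
t: 19.83
tool_pos: [578.1, 55.9, 110.8]
orientation: [[-0.889, -0.458, 0.0], [-0.458, 0.889, -0.0], [-0.0, -0.0, -1.0]]
ft_force: [0.7, -0.4, -0.8]
width: 21.0
gripper_force: 31.7
```

Call:
send_rows([
  [[0, 0.95, 0], [0, 0, -0.53], -1],
  [[0, 0.95, 0], [0, 0, 0], -1],
  [[0, 0.8, 0], [0, 0, 0], -1],
  [[0, 0.4, 0], [0, 0, 0], -1],
  [[0, 0, 0], [0, 0, 0], -1],
])

```text
t: 20.25
tool_pos: [578.1, 181.5, 110.6]
orientation: [[-0.91, -0.414, 0.0], [-0.414, 0.91, 0.001], [-0.001, 0.0, -1.0]]
ft_force: [0.4, 0.3, -0.8]
width: 21.4
gripper_force: 31.7
```

Call:
send_rows([
  [[0, 0, 0], [0, 0, 0], -1],
  [[0, 0, 0], [0, 0, 0], -1],
])

```text
t: 20.42
tool_pos: [578.4, 177.5, 110.4]
orientation: [[-0.912, -0.411, -0.0], [-0.411, 0.912, -0.0], [0.0, -0.0, -1.0]]
ft_force: [0.8, -0.1, -0.7]
width: 21.4
gripper_force: 31.7
```

Call:
send_rows([
  [[-0.05, 0.11, -0.6], [0, 0, 0], -1],
  [[0, 0, -0.8], [0, 0, 0], -1],
  [[0, 0, -0.5], [0, 0, 0], -1],
  [[0, 0, -0.3], [0, 0, 0], -1],
  [[0, 0, -0.09], [0, 0, 0], -1],
])

```text
t: 20.83
tool_pos: [575.6, 181.4, 16.8]
orientation: [[-0.912, -0.41, -0.003], [-0.41, 0.912, -0.001], [0.003, 0.0, -1.0]]
ft_force: [-3.8, -1.5, 7.8]
width: 21.4
gripper_force: 33.5
```

Call:
send_rows([
  [[0, 0, 0], [0, 0, 0], -1],
  [[0, 0, 0], [0, 0, 0], -1],
  [[0, 0, 0], [0, 0, 0], -1],
])

```text
t: 21.08
tool_pos: [577.4, 182.7, 20.0]
orientation: [[-0.912, -0.411, 0.002], [-0.411, 0.912, 0.0], [-0.002, -0.0, -1.0]]
ft_force: [-0.2, -0.4, -1.3]
width: 21.0
gripper_force: 31.7
```

Touches just about there; lower 2 mm, release, rise.

Call:
send_rows([
  [[0, 0, -0.05], [0, 0, 0], -1],
  [[0, 0, 0], [0, 0, 0], -1],
  [[0, 0, 0], [0, 0, 0], 0],
  [[0, 0, 0], [0, 0, 0], 0],
  [[0, 0, 0.4], [0, 0, 0], 0],
])

```text
t: 21.5
tool_pos: [574.9, 182.4, 30.5]
orientation: [[-0.912, -0.411, -0.004], [-0.411, 0.912, -0.001], [0.004, 0.001, -1.0]]
ft_force: [0.4, -0.0, -0.2]
width: 42.8
gripper_force: 0.0
```

Call:
send_rows([
  [[0, 0, 0.9], [0, 0, 0], 0],
  [[0, 0, 0.9], [0, 0, 0], 0],
  [[0, 0, 0], [0, 0, 0], 0],
])

```text
t: 21.75
tool_pos: [579.8, 183.6, 111.4]
orientation: [[-0.911, -0.411, 0.01], [-0.411, 0.911, 0.002], [-0.01, -0.002, -1.0]]
ft_force: [0.9, 0.3, 1.2]
width: 42.8
gripper_force: 0.0
```

```bash
python3 - <<'E'
from h import *
print(get_state()["tool_pos"]);changed()
E
```

```text
[579.77644077 183.62328062 111.39087713]
side {'ww': 11.5, 'pw': 11.0, 'jade': 27.8, 'gold': 21.7, 'knife': 9.1}
scene {'ww': 4.6, 'pw': 4.2, 'jade': 24.8, 'gold': 20.5, 'knife': 5.7}
```

Call:
send_rows([
  [[-0.2, -0.7, 0], [0, 0, -0.98], 0.5],
  [[-0.25, -0.8, 0], [0, 0, -0.99], 0.5],
  [[-0.25, -0.8, 0], [0, 0, -0.99], 0.5],
  [[-0.25, -0.8, 0], [0, 0, -0.99], 0.5],
  [[-0.25, -0.8, 0], [0, 0, -0.99], 0.5],
])

```text
t: 22.27
tool_pos: [526.9, 25.5, 103.2]
orientation: [[-0.995, 0.098, -0.002], [0.098, 0.995, 0.0], [0.002, -0.0, -1.0]]
ft_force: [-0.3, -0.4, 0.2]
width: 64.1
gripper_force: 0.0
```

Call:
send_rows([
  [[-0.25, -0.8, 0], [0, 0, -0.99], 0.5],
  [[-0.25, -0.8, 0], [0, 0, -0.99], 0.5],
  [[-0.25, -0.8, 0], [0, 0, -0.99], 0.5],
  [[-0.25, -0.8, 0], [0, 0, -0.99], 0.5],
  [[-0.25, -0.7, 0], [0, 0, -0.99], 0.5],
])

```text
t: 22.68
tool_pos: [477.0, -130.7, 103.4]
orientation: [[-0.815, 0.579, -0.002], [0.579, 0.815, 0.001], [0.002, -0.001, -1.0]]
ft_force: [0.2, -0.4, -0.3]
width: 63.9
gripper_force: 0.0
```

Call:
send_rows([
  [[-0.1, -0.3, 0], [0, 0, -0.99], 0.5],
  [[0, 0, 0], [0, 0, -0.99], 0.5],
  [[0, 0, 0], [0, 0, -0.99], 0.5],
  [[0, 0, -0.4], [0, 0, -0.99], 0.5],
  [[0, 0, -0.4], [0, 0, -0.99], 0.5],
])

```text
t: 23.1
tool_pos: [474.2, -141.3, 71.5]
orientation: [[-0.421, 0.907, -0.0], [0.907, 0.421, 0.0], [0.0, -0.0, -1.0]]
ft_force: [0.8, 0.4, 0.2]
width: 64.0
gripper_force: 0.0
```

Call:
send_rows([
  [[0, 0, -0.2], [0, 0, -0.99], 0.5],
  [[0, 0, 0], [0, 0, -0.99], 0.5],
  [[0, 0, 0], [0, 0, -0.98], 0.5],
  [[0, 0, 0], [0, 0, 0], 0.5],
  [[0, 0, 0], [0, 0, 0], 0.5],
])

```text
t: 23.52
tool_pos: [473.9, -141.0, 63.7]
orientation: [[-0.133, 0.991, -0.001], [0.991, 0.133, 0.001], [0.001, -0.001, -1.0]]
ft_force: [-0.3, 0.4, 0.7]
width: 63.7
gripper_force: 0.0
```

```bash
python3 - <<'E'
from h import *
snap("w8",(140,80,400,280),3);pos,R=load("w8")
f=lambda p:((wpix(p,pos,R)-[140,80])*3).round()
print(f([478,-140.5,13]),f([483,-183,5]),np.degrees(np.arctan2(R[1,1],R[0,1])))
E
```

```text
[ 473.9 -141.    63.7] [[-0.133, 0.991, -0.001], [0.991, 0.133, 0.001], [0.001, -0.001, -1.0]] 23.5167
[378. 361.] [374. 489.] 7.663228861030297
```

View pics/w8.png

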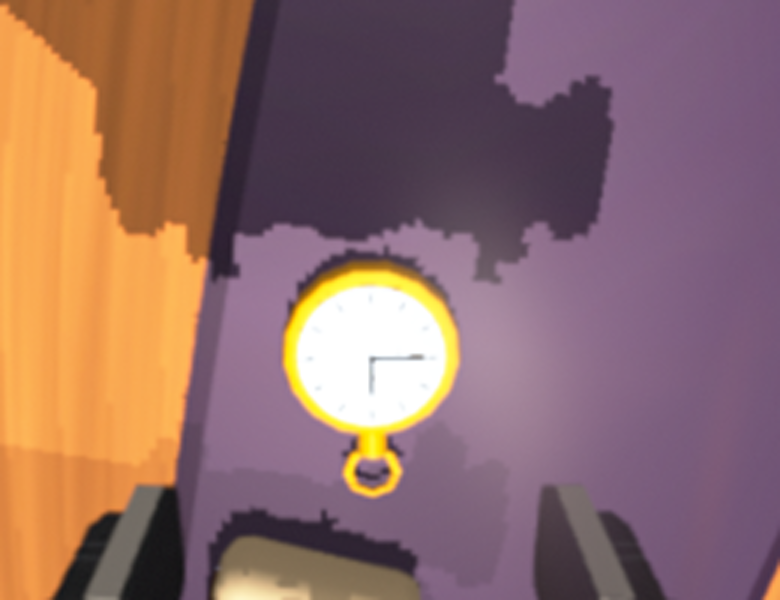

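Call:
send_rows([
  [[0.06, 0.055, -0.4], [0, 0, 0], 0.5],
  [[0, 0, -0.7], [0, 0, 0], 0.5],
  [[0, 0, -0.5], [0, 0, 0], 0.5],
  [[0, 0, -0.3], [0, 0, 0], 0.5],
  [[0, 0, 0], [0, 0, 0], 0.5],
])

```text
t: 23.98
tool_pos: [475.3, -138.4, -13.7]
orientation: [[-0.133, 0.991, -0.004], [0.991, 0.133, 0.002], [0.002, -0.004, -1.0]]
ft_force: [-0.6, 0.7, -0.4]
width: 64.5
gripper_force: 0.0
```

Call:
send_rows([
  [[0, 0, -0.1], [0, 0, 0], 0.5],
  [[0, 0, 0], [0, 0, 0], 0.5],
])

```text
t: 24.15
tool_pos: [477.0, -139.1, -15.3]
orientation: [[-0.131, 0.991, 0.0], [0.991, 0.131, -0.0], [-0.0, 0.0, -1.0]]
ft_force: [0.3, 0.3, 0.8]
width: 64.1
gripper_force: 0.0
```

Call:
send_rows([
  [[0, 0, -0.1], [0, 0, 0], 0.5],
  [[0, 0, 0], [0, 0, 0], 0.5],
])

```text
t: 24.32
tool_pos: [477.0, -139.1, -19.3]
orientation: [[-0.131, 0.991, 0.001], [0.991, 0.131, -0.0], [-0.0, 0.001, -1.0]]
ft_force: [0.0, -0.6, 0.2]
width: 64.1
gripper_force: 0.0
```

Call:
send_rows([
  [[0, 0, -0.05], [0, 0, 0], 0.5],
  [[0, 0, 0], [0, 0, 0], 0.5],
])

```text
t: 24.48
tool_pos: [476.9, -139.1, -21.4]
orientation: [[-0.13, 0.991, 0.0], [0.991, 0.13, -0.0], [-0.0, 0.0, -1.0]]
ft_force: [0.5, -0.0, -0.3]
width: 64.5
gripper_force: 0.0
```

Call:
send_rows([
  [[0, 0, -0.05], [0, 0, 0], 0.5],
  [[0, 0, 0], [0, 0, 0], 0.5],
], newtons=30)

```text
t: 24.65
tool_pos: [476.8, -139.1, -23.6]
orientation: [[-0.13, 0.991, -0.0], [0.991, 0.13, 0.0], [0.0, -0.0, -1.0]]
ft_force: [-0.1, 1.0, 0.5]
width: 64.1
gripper_force: 0.0
```

Call:
send_rows([
  [[0, 0, 0], [0, 0, 0], -0.2],
  [[0, 0, 0], [0, 0, 0], -0.2],
  [[0, 0, 0], [0, 0, 0], -0.2],
  [[0, 0, 0], [0, 0, 0], -0.2],
])

```text
t: 24.98
tool_pos: [476.8, -139.1, -23.2]
orientation: [[-0.13, 0.991, -0.0], [0.991, 0.13, -0.0], [-0.0, -0.0, -1.0]]
ft_force: [-1.6, 0.3, 5.7]
width: 46.4
gripper_force: 30.0
```

Call:
send_rows([
  [[0, 0, 0.2], [0, 0, 0], -0.2],
  [[0, 0, 0.4], [0, 0, 0], -0.2],
  [[0, 0, 0.7], [0, 0, 0], -0.2],
  [[0, 0, 0.8], [0, 0, 0], -0.2],
  [[0, 0.3, 0.7], [0, 0, 0.5], -0.2],
])

```text
t: 25.4
tool_pos: [477.0, -128.1, 90.6]
orientation: [[-0.18, 0.984, 0.001], [0.984, 0.18, -0.001], [-0.001, 0.001, -1.0]]
ft_force: [0.4, 0.7, -0.0]
width: 46.2
gripper_force: 31.2
```

Call:
send_rows([
  [[0.05, 0.7, 0], [0, 0, 0.8], -0.2],
  [[0.05, 0.7, 0], [0, 0, 0.9], -0.2],
  [[0.05, 0.7, 0], [0, 0, 0.95], -0.2],
  [[0.05, 0.7, 0], [0, 0, 0.95], -0.2],
  [[0.05, 0.7, 0], [0, 0, 0.95], -0.2],
])

```text
t: 25.82
tool_pos: [486.7, 14.2, 89.1]
orientation: [[-0.616, 0.787, 0.0], [0.787, 0.616, -0.0], [-0.0, 0.0, -1.0]]
ft_force: [0.8, -0.2, -1.4]
width: 46.1
gripper_force: 31.3
```

Call:
send_rows([
  [[0.06, 0.7, 0], [0, 0, 0.95], -0.2],
  [[0.06, 0.7, 0], [0, 0, 0.95], -0.2],
  [[0.06, 0.7, 0], [0, 0, 0.95], -0.2],
  [[0.06, 0.7, 0], [0, 0, 0.95], -0.2],
  [[0.06, 0.7, 0], [0, 0, 0.95], -0.2],
])

```text
t: 26.23
tool_pos: [498.7, 154.4, 89.0]
orientation: [[-0.918, 0.398, 0.0], [0.398, 0.918, 0.0], [-0.0, 0.0, -1.0]]
ft_force: [-0.0, -0.0, -0.7]
width: 46.4
gripper_force: 31.3
```

Call:
send_rows([
  [[0.06, 0.7, 0], [0, 0, 0.95], -0.2],
  [[0.06, 0.7, 0], [0, 0, 0.95], -0.2],
  [[0.06, 0.7, 0], [0, 0, 0.95], -0.2],
  [[0.06, 0.6, 0], [0, 0, 0.95], -0.2],
  [[0.06, 0.4, 0], [0, 0, 0.95], -0.2],
])

```text
t: 26.65
tool_pos: [510.6, 279.1, 89.0]
orientation: [[-0.996, -0.089, 0.0], [-0.089, 0.996, 0.0], [-0.0, 0.0, -1.0]]
ft_force: [0.2, -1.1, -0.3]
width: 46.5
gripper_force: 31.3
```

Call:
send_rows([
  [[0, 0.2, 0], [0, 0, 0.95], -0.2],
  [[0, 0, 0], [0, 0, 0.95], -0.2],
  [[0, 0, 0], [0, 0, 0.9], -0.2],
  [[0, 0, 0], [0, 0, 0], -0.2],
  [[0, 0, 0], [0, 0, 0], -0.2],
])

```text
t: 27.07
tool_pos: [510.7, 284.9, 88.8]
orientation: [[-0.931, -0.365, -0.0], [-0.365, 0.931, -0.0], [0.0, -0.0, -1.0]]
ft_force: [0.7, -0.3, -2.0]
width: 46.3
gripper_force: 31.3
```

Call:
send_rows([
  [[0.05, 0.02, -0.3], [0, 0, 0.5], -0.2],
  [[0, 0, -0.6], [0, 0, 0], -0.2],
  [[0, 0, -0.5], [0, 0, 0], -0.2],
  [[0, 0, -0.3], [0, 0, 0], -0.2],
  [[0, 0, -0.2], [0, 0, 0], -0.2],
])

```text
t: 27.48
tool_pos: [512.3, 285.3, 11.3]
orientation: [[-0.91, -0.414, -0.002], [-0.414, 0.91, -0.001], [0.002, -0.0, -1.0]]
ft_force: [0.7, -0.5, -0.3]
width: 46.6
gripper_force: 31.3
```

Call:
send_rows([
  [[0, 0, 0], [0, 0, 0], -0.2],
  [[0, 0, 0], [0, 0, 0], -0.2],
  [[0, 0, -0.1], [0, 0, 0], -0.2],
  [[0, 0, 0], [0, 0, 0], -0.2],
  [[0, 0, 0], [0, 0, 0], -0.2],
])

```text
t: 27.9
tool_pos: [513.1, 285.8, 9.1]
orientation: [[-0.909, -0.416, 0.001], [-0.416, 0.909, 0.0], [-0.001, -0.0, -1.0]]
ft_force: [0.2, 0.2, -1.5]
width: 46.1
gripper_force: 31.3
```

Call:
send_rows([
  [[0, 0, -0.04], [0, 0, 0], -0.2],
  [[0, 0, 0], [0, 0, 0], -0.2],
  [[0, 0, 0], [0, 0, 0], 0.35],
  [[0, 0, 0], [0, 0, 0], 0.35],
  [[0, 0, 0.4], [0, 0, 0], 0.35],
])

```text
t: 28.32
tool_pos: [511.5, 285.1, 21.0]
orientation: [[-0.909, -0.416, -0.004], [-0.416, 0.909, -0.002], [0.004, -0.0, -1.0]]
ft_force: [-0.6, 0.3, -0.3]
width: 57.7
gripper_force: 0.0
```

Call:
send_rows([
  [[0, 0, 0.9], [0, 0, 0], 0.35],
  [[0, 0, 0.9], [0, 0, 0], 0.35],
  [[0, 0, 0.2], [0, 0, 0], 0.5],
  [[0, 0, 0], [0, 0, 0], 0.5],
])

```text
t: 28.65
tool_pos: [514.4, 286.5, 106.0]
orientation: [[-0.909, -0.416, 0.005], [-0.416, 0.909, 0.002], [-0.006, 0.0, -1.0]]
ft_force: [0.0, 0.9, 0.3]
width: 63.7
gripper_force: 0.0
```

```bash
python3 - <<'E'
from h import *
print(get_state()["tool_pos"]);changed()
E
```

```text
[514.37956465 286.45245615 105.95973629]
side {'ww': 10.5, 'pw': 89.2, 'jade': 27.4, 'gold': 21.2, 'knife': 8.2}
scene {'ww': 3.7, 'pw': 53.9, 'jade': 24.5, 'gold': 19.4, 'knife': 4.5}
```

Call:
send_rows([
  [[-0.08, -0.8, 0], [0, 0, -0.4], 0.5],
  [[-0.08, -0.95, 0], [0, 0, -0.5], 0.5],
  [[-0.08, -0.95, 0], [0, 0, -0.5], 0.5],
  [[-0.08, -0.95, 0], [0, 0, -0.5], 0.5],
  [[-0.08, -0.95, 0], [0, 0, -0.5], 0.5],
])

```text
t: 29.17
tool_pos: [495.3, 100.1, 101.2]
orientation: [[-0.985, -0.175, -0.003], [-0.175, 0.985, -0.0], [0.003, 0.0, -1.0]]
ft_force: [0.6, 0.1, -0.0]
width: 64.2
gripper_force: 0.0
```

Call:
send_rows([
  [[-0.08, -0.95, 0], [0, 0, -0.5], 0.5],
  [[-0.08, -0.95, 0], [0, 0, -0.5], 0.5],
  [[-0.08, -0.95, 0], [0, 0, -0.5], 0.5],
  [[-0.08, -0.95, 0], [0, 0, -0.5], 0.5],
  [[-0.08, -0.95, 0], [0, 0, -0.5], 0.5],
])

```text
t: 29.58
tool_pos: [479.4, -89.8, 101.3]
orientation: [[-0.996, 0.087, -0.003], [0.087, 0.996, 0.001], [0.003, 0.001, -1.0]]
ft_force: [0.8, -0.0, 0.3]
width: 63.8
gripper_force: 0.0
```

Call:
send_rows([
  [[-0.08, -0.95, 0], [0, 0, -0.25], 0.5],
  [[-0.08, -0.95, 0], [0, 0, 0], 0.5],
  [[-0.08, -0.8, 0], [0, 0, 0], 0.5],
  [[0, -0.6, 0], [0, 0, 0], 0.5],
  [[0, -0.3, 0], [0, 0, 0], 0.5],
])

```text
t: 30.0
tool_pos: [470.2, -234.5, 101.3]
orientation: [[-0.994, 0.112, -0.002], [0.112, 0.994, 0.001], [0.002, 0.001, -1.0]]
ft_force: [-0.4, 0.2, 0.6]
width: 64.2
gripper_force: 0.0
```

Call:
send_rows([
  [[0, 0, 0], [0, 0, 0], 0.5],
  [[0, 0, 0], [0, 0, 0], 0.5],
])

```text
t: 30.17
tool_pos: [470.6, -231.6, 101.8]
orientation: [[-0.994, 0.111, -0.002], [0.111, 0.994, 0.001], [0.002, 0.001, -1.0]]
ft_force: [0.0, 0.9, 0.3]
width: 64.3
gripper_force: 0.0
```

```bash
python3 - <<'E'
from h import *
snap("w9");pos,R=load("w9");im=cv2.imread("pics/w9_raw.png")
hsv=cv2.cvtColor(im,cv2.COLOR_BGR2HSV)
q=wpix([472,-228.5,40],pos,R);print(q)
m=cv2.inRange(hsv,(0,0,175),(179,60,255));n,l,st,ce=cv2.connectedComponentsWithStats(m)
for i in range(1,n):
    if st[i,4]>150: print(st[i],ce[i],wpt(*ce[i],40,pos,R))
# cushion + strap: everything not purple around
x,y=q.astype(int);c=hsv[y-50:y+60,x-50:x+50];mm=(~cv2.inRange(c,(115,30,20),(165,255,255)));n,l,st,ce=cv2.connectedComponentsWithStats(cv2.morphologyEx(mm,cv2.MORPH_OPEN,np.ones((5,5))))
for i in range(1,n):
    if st[i,4]>500:
        p=np.argwhere(l==i)[:,::-1].astype(np.float32);r=cv2.minAreaRect(p);print(r,st[i]);b=cv2.boxPoints(r)+[x-50,y-50];print([wpt(*k,28,pos,R) for k in b])
E
```

```text
[ 470.6 -231.6  101.8] [[-0.994, 0.111, -0.002], [0.111, 0.994, 0.001], [0.002, 0.001, -1.0]] 30.1667
[264.45743234 196.63115865]
[246 180  36  34 794] [264.43450882 197.79219144] [ 473.  -228.6]
[240 196  13  25 167] [244.80838323 212.04790419] [ 483.9 -246.3]
[245 332  42   7 162] [265.39506173 335.13580247] [ 631.7 -243.8]
((61.0, 40.0), (80.0, 76.0), 90.0) [  23    0   77   81 4767]
[array([ 429.7, -246.6]), array([ 436.3, -183.8]), array([ 509.7, -187.7]), array([ 501.7, -256.3])]
```

Call:
send_rows([
  [[0.05, 0.07, -0.5], [0, 0, 0], 0.5],
  [[0, 0, -0.9], [0, 0, 0], 0.5],
  [[0, 0, -0.7], [0, 0, 0], 0.5],
  [[0, 0, -0.4], [0, 0, 0], 0.5],
  [[0, 0, -0.25], [0, 0, 0], 0.5],
], newtons=35)

```text
t: 30.63
tool_pos: [472.3, -227.3, -9.2]
orientation: [[-0.994, 0.108, -0.003], [0.108, 0.994, 0.002], [0.003, 0.002, -1.0]]
ft_force: [-1.1, -1.1, -0.1]
width: 64.2
gripper_force: 0.0
```

Call:
send_rows([
  [[0, 0, -0.15], [0, 0, 0], 0.5],
  [[0, 0, -0.08], [0, 0, 0], 0.5],
  [[0, 0, 0], [0, 0, 0], 0.5],
  [[0, 0, 0], [0, 0, 0], 0.5],
])

```text
t: 30.97
tool_pos: [473.8, -229.5, -15.4]
orientation: [[-0.994, 0.11, 0.001], [0.11, 0.994, -0.001], [-0.001, -0.0, -1.0]]
ft_force: [-0.2, -0.5, 0.1]
width: 64.3
gripper_force: 0.0
```

Call:
send_rows([
  [[0, 0, 0], [0, 0, 0], -0.3],
  [[0, 0, 0], [0, 0, 0], -0.3],
  [[0, 0, 0], [0, 0, 0], -0.3],
  [[0, 0, 0], [0, 0, 0], -0.3],
])

```text
t: 31.3
tool_pos: [473.8, -229.8, -15.2]
orientation: [[-0.994, 0.11, 0.001], [0.11, 0.994, -0.001], [-0.001, -0.001, -1.0]]
ft_force: [-1.3, 2.2, 5.3]
width: 45.2
gripper_force: 35.7
```

Call:
send_rows([
  [[0, 0, 0.3], [0, 0, 0], -0.3],
  [[0, 0, 0.7], [0, 0, 0], -0.3],
  [[0, 0, 0.9], [0, 0, 0], -0.3],
  [[0, 0.2, 0.8], [0, 0, 0], -0.3],
  [[0.1, 0.7, 0.2], [0, 0, 0.2], -0.3],
])

```text
t: 31.72
tool_pos: [479.2, -196.4, 105.5]
orientation: [[-0.996, 0.092, 0.007], [0.092, 0.996, -0.004], [-0.008, -0.004, -1.0]]
ft_force: [0.8, -0.0, -0.5]
width: 45.1
gripper_force: 36.7
```

Call:
send_rows([
  [[0.2, 0.9, 0], [0, 0, 0.4], -0.3],
  [[0.2, 0.92, 0], [0, 0, 0.4], -0.3],
  [[0.2, 0.92, 0], [0, 0, 0.4], -0.3],
  [[0.2, 0.92, 0], [0, 0, 0.4], -0.3],
  [[0.2, 0.92, 0], [0, 0, 0.4], -0.3],
])

```text
t: 32.13
tool_pos: [517.4, -8.5, 101.0]
orientation: [[-0.993, -0.122, 0.001], [-0.122, 0.993, -0.0], [-0.001, -0.0, -1.0]]
ft_force: [0.7, -0.9, -1.1]
width: 45.4
gripper_force: 36.8
```

Call:
send_rows([
  [[0.2, 0.92, 0], [0, 0, 0.4], -0.3],
  [[0.2, 0.92, 0], [0, 0, 0.4], -0.3],
  [[0.2, 0.92, 0], [0, 0, 0.4], -0.3],
  [[0.2, 0.92, 0], [0, 0, 0.4], -0.3],
  [[0.2, 0.92, 0], [0, 0, 0.4], -0.3],
])

```text
t: 32.55
tool_pos: [557.3, 175.7, 100.9]
orientation: [[-0.946, -0.326, 0.001], [-0.326, 0.946, 0.0], [-0.001, -0.0, -1.0]]
ft_force: [0.7, -0.3, -0.8]
width: 45.3
gripper_force: 36.8
```

Call:
send_rows([
  [[0.2, 0.92, 0], [0, 0, 0.4], -0.3],
  [[0.2, 0.92, 0], [0, 0, 0.4], -0.3],
  [[0.2, 0.9, 0], [0, 0, 0.1], -0.3],
  [[0.1, 0.6, 0], [0, 0, 0], -0.3],
  [[0, 0.2, 0], [0, 0, 0], -0.3],
])

```text
t: 32.97
tool_pos: [585.3, 318.8, 100.7]
orientation: [[-0.911, -0.413, 0.001], [-0.413, 0.911, 0.001], [-0.002, 0.0, -1.0]]
ft_force: [1.0, -0.1, -1.0]
width: 45.1
gripper_force: 36.7
```

Call:
send_rows([
  [[0, 0, 0], [0, 0, 0], -0.3],
  [[0, 0, 0], [0, 0, 0], -0.3],
])

```text
t: 33.13
tool_pos: [584.9, 314.7, 100.1]
orientation: [[-0.911, -0.411, -0.0], [-0.411, 0.911, -0.0], [0.0, -0.0, -1.0]]
ft_force: [-0.2, -0.1, -2.0]
width: 45.4
gripper_force: 36.7
```

Call:
send_rows([
  [[0.18, 0.15, -0.3], [0, 0, 0], -0.3],
  [[0, 0, -0.7], [0, 0, 0], -0.3],
  [[0, 0, -0.5], [0, 0, 0], -0.3],
  [[0, 0, -0.3], [0, 0, 0], -0.3],
  [[0, 0, -0.2], [0, 0, 0], -0.3],
])

```text
t: 33.55
tool_pos: [592.0, 319.7, 18.7]
orientation: [[-0.912, -0.41, -0.002], [-0.41, 0.912, -0.001], [0.002, -0.0, -1.0]]
ft_force: [0.5, -0.4, -1.0]
width: 45.2
gripper_force: 36.7
```

Call:
send_rows([
  [[0, 0, 0], [0, 0, 0], -0.3],
  [[0, 0, 0], [0, 0, 0], -0.3],
  [[0, 0, -0.07], [0, 0, 0], -0.3],
  [[0, 0, 0], [0, 0, 0], -0.3],
  [[0, 0, 0], [0, 0, 0], -0.3],
])

```text
t: 33.97
tool_pos: [592.7, 321.4, 17.6]
orientation: [[-0.912, -0.411, 0.001], [-0.411, 0.912, 0.0], [-0.001, -0.0, -1.0]]
ft_force: [1.0, 0.1, -1.2]
width: 45.3
gripper_force: 36.7
```

Call:
send_rows([
  [[0, 0, -0.05], [0, 0, 0], -0.3],
  [[0, 0, 0], [0, 0, 0], -0.3],
  [[0, 0, 0], [0, 0, 0], 0.3],
  [[0, 0, 0], [0, 0, 0], 0.3],
  [[0, 0, 0.4], [0, 0, 0], 0.3],
])

```text
t: 34.38
tool_pos: [591.0, 320.6, 28.5]
orientation: [[-0.912, -0.411, -0.004], [-0.411, 0.912, -0.002], [0.004, 0.0, -1.0]]
ft_force: [0.0, -0.3, -1.1]
width: 55.4
gripper_force: 0.0
```

Call:
send_rows([
  [[0, 0, 0.9], [0, 0, 0], 0.3],
  [[0, 0, 0.9], [0, 0, 0], 0.3],
  [[0.4, -0.3, 0.8], [0, 0, 0], 0],
  [[0.5, -0.5, 0.5], [0, 0, 0], -0.3],
  [[0.5, -0.5, 0.5], [0, 0, 0], -0.3],
])

```text
t: 34.8
tool_pos: [649.2, 269.3, 177.6]
orientation: [[-0.911, -0.413, 0.002], [-0.413, 0.911, 0.001], [-0.002, -0.0, -1.0]]
ft_force: [-0.4, -0.6, -1.8]
width: 30.0
gripper_force: 0.0
```

Call:
send_rows([
  [[0.4, -0.5, 0], [0, 0, 0], -0.3],
  [[0, 0, 0], [0, 0, 0], -0.3],
  [[0, 0, 0], [0, 0, 0], -0.3],
])

```text
t: 35.05
tool_pos: [664.9, 248.3, 174.9]
orientation: [[-0.912, -0.409, 0.0], [-0.409, 0.912, 0.0], [-0.0, 0.0, -1.0]]
ft_force: [0.0, 0.2, 0.5]
width: 29.9
gripper_force: 0.0
```

```bash
python3 - <<'E'
from h import *
snap("w10",sc=1.56);changed()
E
```

```text
[664.9 248.3 174.9] [[-0.912, -0.409, 0.0], [-0.409, 0.912, 0.0], [-0.0, 0.0, -1.0]] 35.05
side {'ww': 92.2, 'pw': 88.7, 'jade': 27.8, 'gold': 21.7, 'knife': 8.9}
scene {'ww': 58.3, 'pw': 54.5, 'jade': 24.5, 'gold': 19.7, 'knife': 5.4}
```

View pics/w10.png

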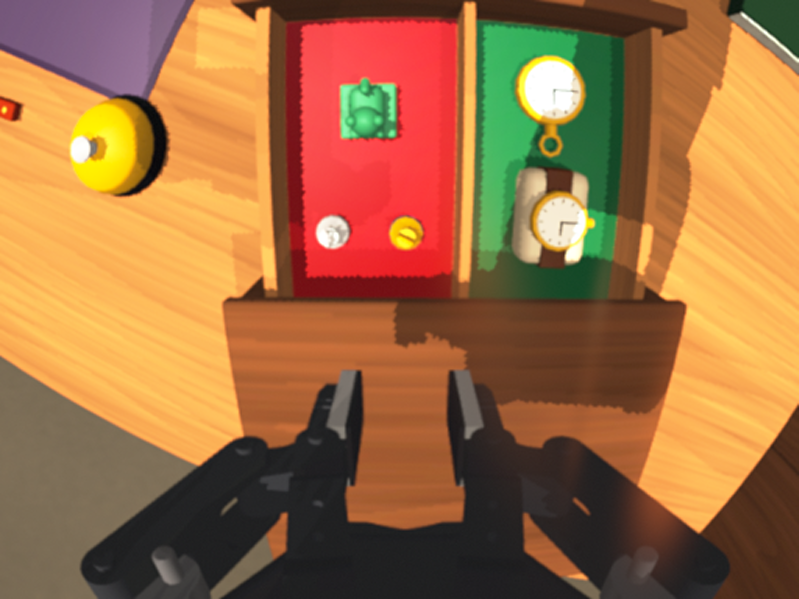

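Call:
send_rows([
  [[-0.3, -0.08, 0], [0, 0, -1], -0.3],
  [[-0.36, -0.1, 0], [0, 0, -1], -0.3],
  [[-0.36, -0.1, 0], [0, 0, -1], -0.3],
  [[-0.36, -0.1, 0], [0, 0, -1], -0.3],
  [[-0.36, -0.1, 0], [0, 0, -1], -0.3],
], newtons=40)

```text
t: 35.62
tool_pos: [593.3, 230.9, 174.7]
orientation: [[-0.995, 0.103, -0.001], [0.103, 0.995, -0.0], [0.001, -0.0, -1.0]]
ft_force: [0.3, 0.6, -0.2]
width: 29.7
gripper_force: 0.0
```

Call:
send_rows([
  [[-0.36, -0.1, 0], [0, 0, -1], -0.3],
  [[-0.36, -0.1, 0], [0, 0, -1], -0.3],
  [[-0.36, -0.1, 0], [0, 0, -1], -0.3],
  [[-0.36, -0.1, 0], [0, 0, -1], -0.3],
  [[-0.36, -0.1, 0], [0, 0, -1], -0.3],
])

```text
t: 36.03
tool_pos: [521.4, 210.8, 174.8]
orientation: [[-0.81, 0.587, -0.0], [0.587, 0.81, -0.0], [0.0, -0.0, -1.0]]
ft_force: [-0.7, -0.1, -0.4]
width: 29.9
gripper_force: 0.0
```

Call:
send_rows([
  [[-0.36, -0.1, 0], [0, 0, -1], -0.3],
  [[-0.36, -0.1, 0], [0, 0, -1], -0.3],
  [[-0.36, -0.1, 0], [0, 0, -1], -0.3],
  [[-0.36, -0.1, 0], [0, 0, -1], -0.3],
  [[-0.35, -0.07, 0], [0, 0, -1], -0.3],
])

```text
t: 36.45
tool_pos: [449.8, 191.7, 174.8]
orientation: [[-0.408, 0.913, -0.0], [0.913, 0.408, -0.0], [0.0, -0.0, -1.0]]
ft_force: [0.6, -0.1, 0.5]
width: 30.0
gripper_force: 0.0
```

Call:
send_rows([
  [[0, 0, 0], [0, 0, 0], -0.3],
  [[0, 0, 0], [0, 0, 0], -0.3],
  [[0, 0, 0], [0, 0, 0], -0.3],
])

```text
t: 36.7
tool_pos: [451.7, 191.9, 175.1]
orientation: [[-0.415, 0.91, 0.001], [0.91, 0.415, 0.0], [-0.0, 0.001, -1.0]]
ft_force: [-0.2, 1.2, 0.0]
width: 30.0
gripper_force: 0.0
```

```bash
python3 - <<'E'
from h import *
pos,R=load("w10");print("bell",wpt(84/1.56,149/1.56,63.5,pos,R))
P=lambda a,b,z:wpt(a/1.56,b/1.56,z,pos,R)
snap("w11");pos,R=load("w11");u=np.array([.9114,.4115]);v=np.array([-.4115,.9114])
im=cv2.imread("pics/w11_raw.png");hsv=cv2.cvtColor(im,cv2.COLOR_BGR2HSV)
m=cv2.inRange(hsv,(18,130,120),(35,255,255));n,l,st,ce=cv2.connectedComponentsWithStats(m)
for i in range(1,n):
    if st[i,4]>60: print(st[i],ce[i])
for k in(-50,0,50): print(k,wpix([*(np.array([448.3,190])+k*v),62],pos,R))
E
```

```text
bell [669.    2.4]
[451.7 191.9 175.1] [[-0.415, 0.91, 0.001], [0.91, 0.415, 0.0], [-0.0, 0.001, -1.0]] 36.7
[327  96  61  45 625] [354.4544 118.1232]
[415 105  28  40 232] [424.95689655 123.58189655]
[ 251  121   42  107 1542] [261.77561608 173.40661479]
[409 194  20  20 244] [418.12295082 203.8852459 ]
[335 328  17  23 214] [341.72897196 340.57943925]
-50 [256.42163653 223.87344979]
0 [256.47671069 177.902064  ]
50 [256.58966393 127.33014988]
```

Call:
send_rows([
  [[-0.09, -0.04, -0.5], [0, 0, 0], -0.3],
  [[0, 0, -0.8], [0, 0, 0], -0.3],
  [[0, 0, -0.8], [0, 0, 0], -0.3],
  [[0, 0, -0.6], [0, 0, 0], -0.3],
  [[0, 0, -0.4], [0, 0, 0], -0.3],
])

```text
t: 37.17
tool_pos: [447.1, 189.6, 48.4]
orientation: [[-0.413, 0.911, -0.002], [0.911, 0.413, -0.001], [0.0, -0.002, -1.0]]
ft_force: [-0.1, -0.2, 1.0]
width: 29.9
gripper_force: 0.0
```

Call:
send_rows([
  [[0, 0, -0.3], [0, 0, 0], -0.3],
  [[0, 0, -0.13], [0, 0, 0], -0.3],
  [[0, 0, 0], [0, 0, 0], -0.3],
  [[0, 0, 0], [0, 0, 0], -0.3],
])

```text
t: 37.5
tool_pos: [448.1, 189.9, 34.0]
orientation: [[-0.412, 0.911, 0.0], [0.911, 0.412, 0.0], [-0.0, 0.0, -1.0]]
ft_force: [0.4, -0.9, 0.8]
width: 30.2
gripper_force: 0.0
```

Call:
send_rows([
  [[0, 0, 0], [0, 0, 0], -0.8],
  [[0, 0, 0], [0, 0, 0], -1],
  [[0, 0, 0], [0, 0, 0], -1],
  [[0, 0, 0], [0, 0, 0], -1],
])

```text
t: 37.83
tool_pos: [448.4, 190.0, 34.7]
orientation: [[-0.411, 0.912, 0.002], [0.912, 0.411, 0.001], [-0.0, 0.002, -1.0]]
ft_force: [-0.6, 0.9, 6.6]
width: 8.8
gripper_force: 39.3
```

Call:
send_rows([
  [[0.09, 0.04, 0], [0, 0, 0], -1],
  [[0.18, 0.08, 0], [0, 0, 0], -1],
  [[0.27, 0.123, 0], [0, 0, 0], -1],
  [[0.36, 0.165, 0], [0, 0, 0], -1],
  [[0.36, 0.165, 0], [0, 0, 0], -1],
])

```text
t: 38.25
tool_pos: [499.0, 212.4, 34.7]
orientation: [[-0.411, 0.911, 0.001], [0.911, 0.411, -0.001], [-0.001, 0.001, -1.0]]
ft_force: [1.2, -7.2, 6.8]
width: 8.6
gripper_force: 39.5
```

Call:
send_rows([
  [[0.36, 0.165, 0], [0, 0, 0], -1],
  [[0.36, 0.165, 0], [0, 0, 0], -1],
  [[0.36, 0.165, 0], [0, 0, 0], -1],
  [[0.36, 0.165, 0], [0, 0, 0], -1],
  [[0.36, 0.165, 0], [0, 0, 0], -1],
])

```text
t: 38.67
tool_pos: [571.6, 244.5, 34.7]
orientation: [[-0.412, 0.911, 0.002], [0.911, 0.412, -0.002], [-0.002, 0.001, -1.0]]
ft_force: [3.2, -11.6, 6.1]
width: 8.7
gripper_force: 39.4
```

Call:
send_rows([
  [[0.32, 0.145, 0], [0, 0, 0], -1],
  [[0.23, 0.1, 0], [0, 0, 0], -1],
  [[0.18, 0.08, 0], [0, 0, 0], -1],
  [[0.13, 0.06, 0], [0, 0, 0], -1],
  [[0.08, 0.036, 0], [0, 0, 0], -1],
])

```text
t: 39.08
tool_pos: [609.4, 261.2, 34.7]
orientation: [[-0.411, 0.912, 0.002], [0.912, 0.411, -0.002], [-0.003, 0.002, -1.0]]
ft_force: [2.3, -10.8, 5.7]
width: 8.7
gripper_force: 39.7
```

Call:
send_rows([
  [[0.05, 0.023, 0], [0, 0, 0], -1],
  [[0.03, 0.013, 0], [0, 0, 0], -1],
  [[0, 0, 0], [0, 0, 0], -1],
])

```text
t: 39.33
tool_pos: [612.2, 262.4, 34.7]
orientation: [[-0.411, 0.912, 0.002], [0.912, 0.411, -0.002], [-0.002, 0.001, -1.0]]
ft_force: [3.2, -10.0, 4.6]
width: 9.1
gripper_force: 39.6
```

Call:
send_rows([
  [[0.04, 0.019, 0], [0, 0, 0], -1],
  [[0.04, 0.019, 0], [0, 0, 0], -1],
  [[0, 0, 0], [0, 0, 0], -1],
])

```text
t: 39.58
tool_pos: [612.2, 262.4, 34.6]
orientation: [[-0.411, 0.911, -0.006], [0.911, 0.411, -0.005], [-0.002, -0.007, -1.0]]
ft_force: [-13.7, -18.6, 18.5]
width: 8.9
gripper_force: 41.2
```

Call:
send_rows([
  [[0.04, 0.019, 0], [0, 0, 0], -1],
  [[0, 0, 0], [0, 0, 0], -1],
])

```text
t: 39.75
tool_pos: [612.2, 262.4, 34.6]
orientation: [[-0.411, 0.911, -0.01], [0.911, 0.411, -0.007], [-0.002, -0.012, -1.0]]
ft_force: [-22.2, -22.9, 25.5]
width: 9.0
gripper_force: 42.1
```

Call:
send_rows([
  [[-0.1, -0.045, 0], [0, 0, 0], -1],
  [[0, 0, 0], [0, 0, 0], -0.3],
  [[0, 0, 0], [0, 0, 0], -0.3],
  [[0, 0, 0.4], [0, 0, 0], -0.3],
  [[0, 0, 0.9], [0, 0, 0], -0.3],
])

```text
t: 40.17
tool_pos: [609.1, 263.8, 82.0]
orientation: [[-0.411, 0.911, -0.007], [0.911, 0.411, -0.002], [0.001, -0.008, -1.0]]
ft_force: [-0.5, 0.6, 0.2]
width: 30.1
gripper_force: 0.0
```

Call:
send_rows([
  [[0, 0, 0.9], [0, 0, 0], -0.3],
  [[0, -0.5, 0.7], [0, 0, -0.4], -0.2],
  [[0.1, -0.9, 0], [0, 0, -0.4], -0.2],
  [[0.15, -0.95, 0], [0, 0, -0.4], -0.2],
  [[0.15, -0.95, 0], [0, 0, -0.4], -0.2],
])

```text
t: 40.58
tool_pos: [627.8, 131.7, 150.6]
orientation: [[-0.253, 0.967, 0.001], [0.967, 0.253, 0.0], [0.0, 0.001, -1.0]]
ft_force: [1.3, -0.3, 0.3]
width: 34.2
gripper_force: 0.0
```

Call:
send_rows([
  [[0.15, -0.95, 0], [0, 0, -0.4], -0.2],
  [[0.15, -0.95, 0], [0, 0, -0.4], -0.2],
  [[0.15, -0.95, 0], [0, 0, -0.4], -0.2],
  [[0.15, -0.95, 0], [0, 0, -0.4], -0.2],
  [[0.15, -0.95, 0], [0, 0, -0.4], -0.2],
])

```text
t: 41.0
tool_pos: [657.8, -59.2, 149.9]
orientation: [[-0.045, 0.999, 0.0], [0.999, 0.045, 0.0], [0.0, 0.0, -1.0]]
ft_force: [1.0, 0.3, 0.2]
width: 34.1
gripper_force: 0.0
```

Call:
send_rows([
  [[0.15, -0.95, 0], [0, 0, -0.4], -0.2],
  [[0.15, -0.95, -0.2], [0, 0, 0], -0.2],
  [[0.15, -0.7, -0.4], [0, 0, 0], -0.2],
  [[0.1, -0.4, -0.4], [0, 0, 0], -0.2],
  [[0, 0, 0], [0, 0, 0], -0.2],
])

```text
t: 41.42
tool_pos: [678.4, -180.4, 106.1]
orientation: [[-0.002, 1.0, -0.004], [1.0, 0.002, 0.001], [0.001, -0.004, -1.0]]
ft_force: [-0.4, -0.3, -0.8]
width: 34.4
gripper_force: 0.0
```

Call:
send_rows([
  [[0, 0, 0], [0, 0, 0], -0.2],
  [[0, 0, 0], [0, 0, 0], -0.2],
])

```text
t: 41.58
tool_pos: [680.0, -176.6, 110.5]
orientation: [[-0.006, 1.0, 0.001], [1.0, 0.006, 0.0], [0.0, 0.001, -1.0]]
ft_force: [-0.1, -0.0, -0.3]
width: 33.9
gripper_force: 0.0
```

```bash
python3 - <<'E'
from h import *
snap("w12");pos,R=load("w12");im=cv2.imread("pics/w12_raw.png")
print(np.degrees(np.arctan2(R[1,1],R[0,1])))
for p in [(677.4,-219,12),(677.4,-296,4),(677.4,-139.5,12)]: print(wpix(p,pos,R))
hsv=cv2.cvtColor(im,cv2.COLOR_BGR2HSV)
m=cv2.inRange(hsv,(0,170,60),(8,255,255))|cv2.inRange(hsv,(172,170,60),(180,255,255));n,l,st,ce=cv2.connectedComponentsWithStats(cv2.morphologyEx(m,cv2.MORPH_CLOSE,np.ones((5,5))))
for i in range(1,n):
    if st[i,4]>100:
        p=np.argwhere(l==i)[:,::-1].astype(np.float32);r=cv2.minAreaRect(p);print(st[i],r);print([wpt(*k,12,pos,R) for k in cv2.boxPoints(r)])
E
```

```text
[ 680.  -176.6  110.5] [[-0.006, 1.0, 0.001], [1.0, 0.006, 0.0], [0.0, 0.001, -1.0]] 41.5833
0.31658231975840767
[257.53029457 223.01541355]
[257.3112924  281.13599081]
[257.93688693 142.98312856]
[ 246  143   18   79 1259] ((254.5, 182.0), (78.0, 17.0), 90.0)
[array([ 666.6, -139.6]), array([ 682. , -139.5]), array([ 682.8, -216.8]), array([ 666. , -216.9])]
```

Call:
send_rows([
  [[-0.12, -0.36, -0.4], [0, 0, -0.05], -0.2],
  [[0, 0, -0.9], [0, 0, 0], -0.2],
  [[0, 0, -0.9], [0, 0, 0], -0.2],
  [[0, 0, -0.6], [0, 0, 0], -0.2],
  [[0, 0, -0.3], [0, 0, 0], -0.2],
])

```text
t: 42.05
tool_pos: [673.7, -190.2, -16.7]
orientation: [[-0.001, 1.0, -0.003], [1.0, 0.001, 0.001], [0.001, -0.003, -1.0]]
ft_force: [-0.4, 0.1, 0.1]
width: 34.1
gripper_force: 0.0
```

Call:
send_rows([
  [[0, 0, 0], [0, 0, 0], -0.2],
  [[0, 0, 0], [0, 0, 0], -0.2],
])

```text
t: 42.22
tool_pos: [675.7, -191.5, -12.9]
orientation: [[-0.001, 1.0, 0.001], [1.0, 0.001, -0.0], [-0.0, 0.001, -1.0]]
ft_force: [-0.4, 0.9, 0.3]
width: 34.1
gripper_force: 0.0
```

Call:
send_rows([
  [[0, 0, -0.08], [0, 0, 0], -0.2],
  [[0, 0, 0], [0, 0, 0], -0.2],
])

```text
t: 42.38
tool_pos: [675.9, -192.1, -15.7]
orientation: [[0.0, 1.0, 0.003], [1.0, -0.0, -0.001], [-0.001, 0.003, -1.0]]
ft_force: [-0.1, -0.5, 0.9]
width: 34.4
gripper_force: 0.0
```

Call:
send_rows([
  [[0, 0, -0.09], [0, 0, 0], -0.2],
  [[0, 0, 0], [0, 0, 0], -0.2],
], newtons=50)

```text
t: 42.55
tool_pos: [675.0, -192.0, -20.7]
orientation: [[0.0, 1.0, 0.001], [1.0, -0.0, -0.0], [-0.0, 0.001, -1.0]]
ft_force: [0.2, -0.3, 0.7]
width: 34.5
gripper_force: 0.0
```

Call:
send_rows([
  [[0, 0, 0], [0, 0, 0], -0.7],
  [[0, 0, 0], [0, 0, 0], -1],
  [[0, 0, 0], [0, 0, 0], -1],
  [[0, 0, 0], [0, 0, 0], -1],
])

```text
t: 42.88
tool_pos: [675.2, -192.1, -20.6]
orientation: [[0.0, 1.0, 0.001], [1.0, -0.0, -0.0], [-0.0, 0.001, -1.0]]
ft_force: [-1.2, 0.4, 4.3]
width: 16.2
gripper_force: 49.5
```

Call:
send_rows([
  [[0, 0, 0.2], [0, 0, 0], -1],
  [[0, 0, 0.6], [0, 0, 0], -1],
  [[0, 0, 0.8], [0, 0, 0], -1],
  [[0, 0, 0.9], [0, 0, 0], -1],
  [[-0.4, -0.1, 0.7], [0, 0, 0.2], -1],
])

```text
t: 43.3
tool_pos: [660.6, -195.5, 109.9]
orientation: [[-0.021, 1.0, 0.003], [1.0, 0.021, -0.001], [-0.001, 0.003, -1.0]]
ft_force: [0.9, -0.1, -0.2]
width: 16.3
gripper_force: 49.0
```

Call:
send_rows([
  [[-0.7, -0.28, 0], [0, 0, 0.9], -1],
  [[-0.75, -0.29, 0], [0, 0, 0.95], -1],
  [[-0.75, -0.29, 0], [0, 0, 0.95], -1],
  [[-0.75, -0.29, 0], [0, 0, 0.95], -1],
  [[-0.75, -0.29, 0], [0, 0, 0.95], -1],
])

```text
t: 43.72
tool_pos: [509.3, -253.8, 107.4]
orientation: [[-0.495, 0.869, 0.0], [0.869, 0.495, -0.0], [-0.0, 0.0, -1.0]]
ft_force: [0.8, 0.4, -0.8]
width: 16.5
gripper_force: 49.0
```

Call:
send_rows([
  [[-0.75, -0.29, 0], [0, 0, 0.95], -1],
  [[-0.75, -0.29, 0], [0, 0, 0.95], -1],
  [[-0.75, -0.29, 0], [0, 0, 0.95], -1],
  [[-0.75, -0.29, 0], [0, 0, 0.95], -1],
  [[-0.5, -0.2, 0], [0, 0, 0.8], -1],
])

```text
t: 44.13
tool_pos: [368.5, -308.3, 107.3]
orientation: [[-0.841, 0.541, -0.0], [0.541, 0.841, 0.0], [0.0, -0.0, -1.0]]
ft_force: [0.5, -0.2, -0.7]
width: 16.6
gripper_force: 49.0
```

Call:
send_rows([
  [[0, 0, 0], [0, 0, 0], -1],
  [[0, 0, 0], [0, 0, 0], -1],
  [[0, 0, 0], [0, 0, 0], -1],
])

```text
t: 44.38
tool_pos: [371.3, -308.0, 107.3]
orientation: [[-0.838, 0.546, 0.001], [0.546, 0.838, -0.0], [-0.001, -0.0, -1.0]]
ft_force: [-0.4, 0.3, -0.8]
width: 16.0
gripper_force: 49.0
```

```bash
python3 - <<'E'
from h import *
snap("w13");pos,R=load("w13");s=get_state();print(s["width"],np.degrees(np.arctan2(R[1,1],R[0,1])))
t=np.array([373.2,-307.8]);print((t-pos[:2])/40)
E
```

```text
[ 371.3 -308.   107.3] [[-0.838, 0.546, 0.001], [0.546, 0.838, -0.0], [-0.001, -0.0, -1.0]] 44.3833
15.88767036748915 56.89057099595659
[0.04734889 0.00576579]
```

```bash
python3 - <<'E'
from h import *
C={'FR':(417.8,-452.8),'FL':(487.6,-344.),'BL':(558.4,-390.4),'BR':(488.6,-498.4)}
for n in ("w3","w4","w6","w7","w8","w9","w12"):
    pos,R=load(n);g=cv2.cvtColor(cv2.imread(f"pics/{n}_raw.png"),cv2.COLOR_BGR2GRAY)
    for k,c in C.items():
        q=wpix([*c,62],pos,R)
        if not(8<q[0]<503 and 8<q[1]<375): continue
        x,y=q.astype(int);w=g[max(y-9,0):y+10,max(x-9,0):x+10]
        f=cv2.goodFeaturesToTrack(w,3,0.15,3)
        if f is None: continue
        f=f.reshape(-1,2)+[max(x-9,0),max(y-9,0)]
        f=cv2.cornerSubPix(g,f.astype(np.float32).reshape(-1,1,2),(3,3),(-1,-1),(3,30,.01)).reshape(-1,2)
        print(n,k,q.round(1),[(a.round(1).tolist(),wpt(*a,62,pos,R).tolist()) for a in f])
pos,R=load("w6");print("w6 read",wpt(91,101.5,62,pos,R))
for n in("side","scene"):
    im=read_camera(n)["image"];cv2.imwrite(f"pics/now_{n}.png",im);g=cv2.cvtColor(im,cv2.COLOR_BGR2GRAY)
    for k,c in C.items():
        x,y=proj(n,[*c,62]).astype(int)
        if not(9<x<503 and 9<y<375): continue
        f=cv2.goodFeaturesToTrack(g[y-9:y+10,x-9:x+10],3,0.15,3)
        if f is None: continue
        f=f.reshape(-1,2)+[x-9,y-9]
        f=cv2.cornerSubPix(g,f.astype(np.float32).reshape(-1,1,2),(3,3),(-1,-1),(3,30,.01)).reshape(-1,2)
        print(n,k,[pt(n,*a,62,1).tolist() for a in f])
E
```

```text
w3 FR [45.  28.4] [([44.29999923706055, 27.600000381469727], [416.1, -454.3]), ([50.0, 29.0], [421.1, -442.7]), ([40.0, 36.0], [427.1, -462.6])]
w3 FL [107.4  62.4] [([106.69999694824219, 62.099998474121094], [487.1, -345.0])]
w3 BL [ 81.6 119. ] [([81.5999984741211, 118.19999694824219], [557.3, -390.3]), ([81.5999984741211, 118.19999694824219], [557.3, -390.3])]
w3 BR [24. 81.] [([22.899999618530273, 80.5], [487.3, -500.8])]
w6 FL [ 91.9 101.1] [([91.19999694824219, 100.69999694824219], [487.2, -344.6]), ([82.5999984741211, 94.69999694824219], [481.9, -352.0]), ([87.19999694824219, 109.0], [492.8, -348.7])]
w6 BL [ 57.8 194.4] [([57.5, 193.39999389648438], [557.5, -390.4])]
w9 FR [ 19.1 174.1] [([18.799999237060547, 172.5], [416.3, -452.7]), ([27.200000762939453, 177.89999389648438], [422.9, -442.5])]
w9 FL [130.4 236.6] [([129.3000030517578, 235.89999389648438], [486.9, -344.8]), ([122.4000015258789, 231.8000030517578], [482.7, -350.4])]
w9 BR [ 14.2 242.9] [([12.100000381469727, 241.60000610351562], [487.0, -501.2]), ([22.0, 249.0], [496.1, -488.7])]
w12 FL [ 95.7 331.3] [([91.5, 324.5], [485.5, -333.0]), ([88.0, 325.0], [479.7, -335.2]), ([85.0, 329.70001220703125], [471.6, -345.0])]
w12 BL [158.  364.9] [([156.10000610351562, 365.0], [555.8, -391.2]), ([156.10000610351562, 365.0], [555.8, -391.2])]
w6 read [ 487.8 -344.8]
side FL [[485.1, -344.6]]
side BL [[555.7, -390.2]]
scene FR [[412.7, -452.0]]
scene FL [[493.0, -346.3], [524.0, -340.4], [493.0, -346.2]]
scene BL [[573.3, -381.4], [543.1, -375.7], [554.3, -372.6]]
scene BR [[488.9, -498.1], [488.9, -498.1], [514.4, -498.5]]
```

Call:
send_rows([
  [[0, 0, -0.5], [0, 0, 0], -1],
  [[0, 0, -0.7], [0, 0, 0], -1],
  [[0, 0, -0.5], [0, 0, 0], -1],
  [[0, 0, -0.3], [0, 0, 0], -1],
  [[0, 0, -0.15], [0, 0, 0], -1],
])

```text
t: 44.95
tool_pos: [370.7, -307.0, 19.3]
orientation: [[-0.839, 0.545, -0.002], [0.545, 0.839, 0.002], [0.002, 0.001, -1.0]]
ft_force: [-0.2, -0.2, -0.4]
width: 16.1
gripper_force: 49.0
```

Call:
send_rows([
  [[0, 0, -0.1], [0, 0, 0], -1],
  [[0, 0, 0], [0, 0, 0], -1],
  [[0, 0, 0], [0, 0, 0], -1],
])

```text
t: 45.2
tool_pos: [371.3, -308.2, 17.5]
orientation: [[-0.839, 0.545, 0.001], [0.545, 0.839, -0.001], [-0.001, -0.0, -1.0]]
ft_force: [-0.1, 0.5, -0.0]
width: 16.3
gripper_force: 49.0
```

Call:
send_rows([
  [[0.1, -0.065, 0], [0, 0, 0], -1],
  [[0.168, -0.109, 0], [0, 0, 0], -1],
  [[0.168, -0.109, 0], [0, 0, 0], -1],
  [[0.168, -0.109, 0], [0, 0, 0], -1],
  [[0.168, -0.109, 0], [0, 0, 0], -1],
])

```text
t: 45.62
tool_pos: [402.8, -328.7, 17.2]
orientation: [[-0.838, 0.545, 0.001], [0.545, 0.838, -0.0], [-0.001, -0.0, -1.0]]
ft_force: [1.0, -0.6, -0.6]
width: 16.1
gripper_force: 49.0
```

Call:
send_rows([
  [[0.168, -0.109, 0], [0, 0, 0], -1],
  [[0.168, -0.109, 0], [0, 0, 0], -1],
  [[0.168, -0.109, 0], [0, 0, 0], -1],
  [[0, 0, 0], [0, 0, 0], -1],
])

```text
t: 45.95
tool_pos: [423.2, -342.1, 17.0]
orientation: [[-0.839, 0.545, 0.001], [0.545, 0.839, -0.001], [-0.001, -0.0, -1.0]]
ft_force: [0.1, 0.1, 0.9]
width: 16.1
gripper_force: 49.0
```

Call:
send_rows([
  [[0.168, -0.109, 0], [0, 0, 0], -1],
  [[0.168, -0.109, 0], [0, 0, 0], -1],
  [[0.125, -0.08, 0], [0, 0, 0], -1],
  [[0.05, -0.033, 0], [0, 0, 0], -1],
  [[0, 0, 0], [0, 0, 0], -1],
])

```text
t: 46.37
tool_pos: [442.8, -354.7, 16.9]
orientation: [[-0.839, 0.545, 0.0], [0.545, 0.839, -0.0], [-0.0, -0.0, -1.0]]
ft_force: [-0.1, 0.3, -1.1]
width: 16.0
gripper_force: 49.0
```

Call:
send_rows([
  [[0.05, -0.033, 0], [0, 0, 0], -1],
  [[0.04, -0.026, 0], [0, 0, 0], -1],
  [[0, 0, 0], [0, 0, 0], -1],
])

```text
t: 46.62
tool_pos: [445.2, -356.1, 16.6]
orientation: [[-0.838, 0.545, -0.002], [0.545, 0.838, 0.002], [0.003, 0.0, -1.0]]
ft_force: [-3.5, 2.2, 1.0]
width: 16.2
gripper_force: 49.2
```

Call:
send_rows([
  [[0.04, -0.026, 0], [0, 0, 0], -1],
  [[0, 0, 0], [0, 0, 0], -1],
])

```text
t: 46.78
tool_pos: [445.3, -356.1, 16.2]
orientation: [[-0.839, 0.545, -0.005], [0.545, 0.839, 0.004], [0.006, 0.001, -1.0]]
ft_force: [-9.9, 5.4, 4.2]
width: 16.1
gripper_force: 49.6
```

Call:
send_rows([
  [[0.05, -0.033, 0], [0, 0, 0], -1],
  [[0, 0, 0], [0, 0, 0], -1],
  [[0, 0, 0], [0, 0, 0], -1],
])

```text
t: 47.03
tool_pos: [445.6, -356.2, 15.8]
orientation: [[-0.838, 0.545, -0.009], [0.545, 0.839, 0.007], [0.011, 0.001, -1.0]]
ft_force: [-19.9, 10.7, 9.6]
width: 16.3
gripper_force: 50.1
```

```bash
python3 - <<'E'
from h import *
s=get_state();print(s["tool_pos"],s["ft_force"])
im=read_camera("side")["image"]
# measure knife handle end in side/scene: reddish pixels near expected end (S-80x, z~43)
xs=np.array([.8387,-.5446]);S=np.array([469.6,-371.6])
for n in("side","scene"):
    im=read_camera(n)["image"];hsv=cv2.cvtColor(im,cv2.COLOR_BGR2HSV)
    m=cv2.inRange(hsv,(0,150,40),(7,255,255))|cv2.inRange(hsv,(172,150,40),(180,255,255))
    q=proj(n,[*(S-60*xs),45]);print(n,q)
    x,y=q.astype(int);y0,x0=max(y-40,0),max(x-40,0);w=m[y0:y+40,x0:x+40];p=np.argwhere(w)
    if len(p):
        p=p[:,::-1]+[x0,y0];W=np.array([pt(n,*a,43,1) for a in p]);t=(W-S)@xs;l=(W-S)@np.array([.5446,.8387]);print(len(p),np.percentile(t,[0,5,50,95,100]).round(1),np.percentile(l,[0,50,100]).round(1))
E
```

```text
[ 445.58237355 -356.17153229   15.84012874] [-19.90828928  10.72848586   9.55441722]
side [246.91125635 347.03956943]
304 [-81.6 -79.  -55.1  -4.9  -2.7] [-11.2  -2.2   9.3]
scene [123.4993156  208.89314117]
2 [-36.8 -36.2 -30.7 -25.2 -24.6] [-10.   -7.9  -5.8]
```

Call:
send_rows([
  [[-0.09, 0.058, 0], [0, 0, 0], -1],
  [[0, 0, -0.03], [0, 0, 0], -1],
  [[0, 0, 0], [0, 0, 0], -1],
])

```text
t: 47.43
tool_pos: [445.2, -356.2, 15.5]
orientation: [[-0.838, 0.545, -0.002], [0.545, 0.838, 0.001], [0.002, 0.0, -1.0]]
ft_force: [-5.8, 2.6, 0.8]
width: 16.1
gripper_force: 49.2
```

Call:
send_rows([
  [[0, 0, 0], [0, 0, 0], -0.3],
  [[0, 0, 0], [0, 0, 0], -0.3],
  [[0, 0, 0], [0, 0, 0], -0.3],
  [[0, 0, 0.3], [0, 0, 0], -0.3],
  [[0, 0, 0.7], [0, 0, 0], -0.3],
])

```text
t: 47.85
tool_pos: [444.7, -355.6, 54.2]
orientation: [[-0.838, 0.545, -0.003], [0.545, 0.838, 0.003], [0.005, 0.001, -1.0]]
ft_force: [0.2, -0.3, 0.0]
width: 30.0
gripper_force: 0.0
```

Call:
send_rows([
  [[0, 0, 0.9], [0, 0, 0], -0.3],
  [[0, 0, 0.9], [0, 0, 0], -0.5],
  [[-0.3, 0.5, 0.6], [0, 0, 0], -1],
  [[-0.3, 0.9, 0], [0, 0, 0], -1],
  [[0, 0, 0], [0, 0, 0], -1],
])

```text
t: 48.27
tool_pos: [420.4, -296.9, 153.6]
orientation: [[-0.839, 0.544, 0.0], [0.544, 0.839, 0.0], [-0.0, 0.001, -1.0]]
ft_force: [-0.5, -0.5, 0.2]
width: -0.2
gripper_force: 0.0
```

```bash
python3 - <<'E'
from h import *
s=get_state();print(s["tool_pos"],s["ft_force"])
xs=np.array([.8387,-.5446]);ys=np.array([.5446,.8387]);S=np.array([469.6,-371.6])
for n in("side","scene"):
    im=read_camera(n)["image"];cv2.imwrite(f"pics/k_{n}.png",im);hsv=cv2.cvtColor(im,cv2.COLOR_BGR2HSV)
    m=cv2.inRange(hsv,(0,150,40),(7,255,255))|cv2.inRange(hsv,(172,150,40),(180,255,255))
    q=proj(n,[*(S-40*xs),47]);x,y=q.astype(int);y0,x0=max(y-35,0),max(x-35,0);p=np.argwhere(m[y0:y+35,x0:x+35])
    if len(p)>20:
        p=p[:,::-1]+[x0,y0]
        for z in(41,47):
            W=np.array([pt(n,*a,z,1) for a in p]);t=(W-S)@xs;l=(W-S)@ys;print(n,z,len(p),np.percentile(t,[1,50,99]).round(1),np.percentile(l,[1,50,99]).round(1),np.polyfit(t,l,1).round(3))
E
```

```text
[ 420.3801064  -296.92058373  153.58934504] [-0.47531547 -0.49629885  0.156647  ]
side 41 467 [-81.3 -41.7  -3.4] [-10.6  -2.1   8.6] [ 0.009 -1.047]
side 47 467 [-80.7 -41.5  -3.5] [-13.3  -4.9   5.7] [ 0.009 -3.848]
scene 41 39 [-83.  -60.6 -38.6] [-8.5  1.4  6.1] [-0.017 -0.789]
scene 47 39 [-74.3 -52.1 -30.4] [-5.   4.8  9.5] [-0.017  2.846]
```

Call:
send_rows([
  [[0.5, 0.5, 0], [0, 0, 0], -1],
  [[0.7, 0.67, 0], [0, 0, 0], -1],
  [[0.7, 0.67, 0], [0, 0, 0], -1],
  [[0.7, 0.67, 0], [0, 0, 0], -1],
  [[0.7, 0.67, 0], [0, 0, 0], -1],
])

```text
t: 48.78
tool_pos: [555.7, -172.8, 152.0]
orientation: [[-0.838, 0.545, 0.001], [0.545, 0.838, -0.0], [-0.001, 0.0, -1.0]]
ft_force: [0.2, -0.6, 0.5]
width: -0.1
gripper_force: 0.0
```

Call:
send_rows([
  [[0.7, 0.67, 0], [0, 0, 0], -1],
  [[0.7, 0.67, 0], [0, 0, 0], -1],
  [[0.7, 0.67, 0], [0, 0, 0], -1],
  [[0.7, 0.67, 0], [0, 0, 0], -1],
  [[0.7, 0.67, 0], [0, 0, 0], -1],
])

```text
t: 49.2
tool_pos: [695.7, -38.5, 151.8]
orientation: [[-0.838, 0.545, 0.001], [0.545, 0.838, -0.0], [-0.001, 0.0, -1.0]]
ft_force: [1.0, -0.5, 1.0]
width: 0.0
gripper_force: 0.0
```

Call:
send_rows([
  [[0.25, 0.2, -0.5], [0, 0, 0], -1],
  [[0, 0, 0], [0, 0, 0], -1],
  [[0, 0, 0], [0, 0, 0], -1],
])

```text
t: 49.45
tool_pos: [703.9, -31.5, 130.3]
orientation: [[-0.839, 0.544, -0.002], [0.544, 0.839, 0.0], [0.002, -0.001, -1.0]]
ft_force: [-0.6, -0.6, -1.3]
width: -0.1
gripper_force: 0.0
```

```bash
python3 - <<'E'
from h import *
snap("w14");pos,R=load("w14");im=cv2.imread("pics/w14_raw.png");hsv=cv2.cvtColor(im,cv2.COLOR_BGR2HSV)
q=wpix([669,-4,63.5],pos,R);print(q)
m=cv2.inRange(hsv,(0,0,120),(180,70,255));n,l,st,ce=cv2.connectedComponentsWithStats(m)
for i in range(1,n):
    if st[i,4]>40: print(st[i],ce[i],wpt(*ce[i],62,pos,R))
m=cv2.inRange(hsv,(18,120,90),(35,255,255));n,l,st,ce=cv2.connectedComponentsWithStats(m)
for i in range(1,n):
    if st[i,4]>400: print("dome",st[i],ce[i],wpt(*ce[i],30,pos,R))
E
```

```text
[703.9 -31.5 130.3] [[-0.839, 0.544, -0.002], [0.544, 0.839, 0.0], [0.002, -0.001, -1.0]] 49.45
[265.9768074  141.12475621]
[ 140   72  102   78 4093] [187.90544833 107.67871977] [611.5 -41.3]
[255 130  22  22 383] [265.38120104 140.87467363] [668.8  -4.4]
[156 272  21  17 268] [165.99253731 279.89179104] [ 730.3 -162.3]
[  0 333  18  20 201] [  8.52736318 342.37810945] [ 698.6 -556.6]
dome [ 224   94   82   80 4644] [264.3372093  132.39448751] [666.4  -3.3]
```

Call:
send_rows([
  [[-0.44, 0.34, -0.2], [0, 0, 0], -1],
  [[-0.44, 0.34, -0.4], [0, 0, 0], -1],
  [[0, 0, -0.6], [0, 0, 0], -1],
  [[0, 0, -0.4], [0, 0, 0], -1],
  [[0, 0, -0.2], [0, 0, 0], -1],
])

```text
t: 49.92
tool_pos: [667.8, -5.5, 59.0]
orientation: [[-0.838, 0.546, -0.001], [0.546, 0.838, -0.0], [0.001, -0.001, -1.0]]
ft_force: [-0.9, -0.0, -0.0]
width: 0.3
gripper_force: 0.0
```

Call:
send_rows([
  [[0, 0, -0.1], [0, 0, 0], -1],
  [[0, 0, 0], [0, 0, 0], -1],
  [[0, 0, 0], [0, 0, 0], -1],
])

```text
t: 50.17
tool_pos: [669.4, -5.0, 56.9]
orientation: [[-0.838, 0.545, 0.002], [0.545, 0.838, -0.0], [-0.001, 0.001, -1.0]]
ft_force: [-0.0, -0.7, 0.8]
width: 0.1
gripper_force: 0.0
```

Call:
send_rows([
  [[0, 0, -0.15], [0, 0, 0], -1],
  [[0, 0, -0.1], [0, 0, 0], -1],
  [[0, 0, 0], [0, 0, 0], -1],
])

```text
t: 50.42
tool_pos: [668.4, -4.4, 45.1]
orientation: [[-0.838, 0.545, -0.001], [0.545, 0.838, 0.0], [0.001, -0.0, -1.0]]
ft_force: [0.4, 0.1, -0.2]
width: 0.0
gripper_force: 0.0
```

Call:
send_rows([
  [[0, 0, -0.07], [0, 0, 0], -1],
  [[0, 0, 0], [0, 0, 0], -1],
])

```text
t: 50.58
tool_pos: [668.6, -4.3, 42.5]
orientation: [[-0.838, 0.545, -0.0], [0.545, 0.838, 0.0], [0.0, -0.0, -1.0]]
ft_force: [0.5, -1.0, -0.3]
width: 0.5
gripper_force: 0.0
```

Call:
send_rows([
  [[0, 0, -0.07], [0, 0, 0], -1],
  [[0, 0, 0], [0, 0, 0], -1],
])

```text
t: 50.75
tool_pos: [668.5, -4.3, 39.7]
orientation: [[-0.838, 0.545, -0.0], [0.545, 0.838, 0.0], [0.0, -0.0, -1.0]]
ft_force: [0.0, -0.3, -0.7]
width: 0.3
gripper_force: 0.0
```

Call:
send_rows([
  [[0, 0, -0.06], [0, 0, 0], -1],
  [[0, 0, 0], [0, 0, 0], -1],
])

```text
t: 50.92
tool_pos: [668.8, -4.3, 37.6]
orientation: [[-0.839, 0.545, 0.0], [0.545, 0.839, 0.0], [-0.0, 0.0, -1.0]]
ft_force: [-0.3, 1.0, 0.9]
width: 0.0
gripper_force: 0.8
```

Call:
send_rows([
  [[0, 0, -0.06], [0, 0, 0], -1],
  [[0, 0, 0], [0, 0, 0], -1],
])

```text
t: 51.08
tool_pos: [668.9, -4.4, 35.3]
orientation: [[-0.838, 0.545, 0.001], [0.545, 0.838, -0.0], [-0.0, 0.0, -1.0]]
ft_force: [0.2, -0.8, 3.4]
width: -0.1
gripper_force: 1.5
```

Call:
send_rows([
  [[0, 0, -0.06], [0, 0, 0], -1],
  [[0, 0, 0], [0, 0, 0], -1],
])

```text
t: 51.25
tool_pos: [669.0, -4.4, 32.9]
orientation: [[-0.838, 0.545, 0.001], [0.545, 0.838, 0.0], [-0.001, 0.0, -1.0]]
ft_force: [0.5, -0.3, 3.7]
width: 0.2
gripper_force: 2.2
```

Spring contact; continue to the stop.

Call:
send_rows([
  [[0, 0, -0.05], [0, 0, 0], -1],
  [[0, 0, 0], [0, 0, 0], -1],
])

```text
t: 51.42
tool_pos: [669.0, -4.4, 32.1]
orientation: [[-0.839, 0.545, 0.001], [0.545, 0.839, -0.0], [-0.001, 0.0, -1.0]]
ft_force: [-3.4, -0.5, 11.0]
width: 0.2
gripper_force: 5.4
```

Call:
send_rows([
  [[0, 0, -0.05], [0, 0, 0], -1],
  [[0, 0, 0], [0, 0, 0], -1],
])

```text
t: 51.58
tool_pos: [669.2, -4.3, 31.8]
orientation: [[-0.839, 0.545, 0.001], [0.545, 0.839, -0.0], [-0.001, 0.0, -1.0]]
ft_force: [-10.3, 1.2, 26.2]
width: 0.3
gripper_force: 13.3
```

Call:
send_rows([
  [[0, 0, -0.04], [0, 0, 0], -1],
  [[0, 0, 0], [0, 0, 0], -1],
])

```text
t: 51.75
tool_pos: [669.2, -4.3, 31.5]
orientation: [[-0.839, 0.545, 0.001], [0.545, 0.839, -0.0], [-0.001, 0.0, -1.0]]
ft_force: [-16.9, 1.5, 38.5]
width: 0.0
gripper_force: 19.6
```

Call:
send_rows([
  [[0, 0, 0.3], [0, 0, 0], -1],
  [[0, 0, 0.7], [0, 0, 0], -1],
  [[0, 0, 0.9], [0, 0, 0], -1],
  [[0, 0, 0.9], [0, 0, 0], -1],
  [[-0.5, 0, 0.6], [0, 0, 0], -1],
])

```text
t: 52.17
tool_pos: [651.0, -4.5, 166.4]
orientation: [[-0.838, 0.545, 0.004], [0.545, 0.838, -0.0], [-0.004, 0.002, -1.0]]
ft_force: [2.0, 0.1, 0.1]
width: -0.1
gripper_force: 0.0
```

Call:
send_rows([
  [[-0.8, 0, 0.3], [0, 0, 0], -1],
  [[-0.8, 0, 0], [0, 0, 0], -1],
  [[-0.4, 0, 0], [0, 0, 0], -1],
  [[0, 0, 0], [0, 0, 0], -1],
  [[0, 0, 0], [0, 0, 0], -1],
])

```text
t: 52.58
tool_pos: [568.4, -4.4, 175.5]
orientation: [[-0.838, 0.545, 0.0], [0.545, 0.838, -0.0], [-0.0, 0.0, -1.0]]
ft_force: [1.1, -0.2, -1.1]
width: -0.1
gripper_force: 0.0
```

```bash
python3 - <<'E'
from h import *
s=get_state();print(s["t"],s["tool_pos"],s["ft_force"])
for n in("side","scene"):
    a=read_camera(n)["image"].astype(float)
    for k,p in {"handle":(612.4,264,62),"clock":(680,-410,80),"loupe":(742,-186,15)}.items():
        b=cv2.imread(f"pics/ref_{n}.png").astype(float);x,y=proj(n,p).astype(int);print(n,k,np.abs(a-b)[y-12:y+13,x-12:x+13].mean().round(1))
    k0=cv2.imread(f"pics/k_{n}.png").astype(float);x,y=proj(n,[436,-350,43]).astype(int);print(n,"knife vs after insertion",np.abs(a-k0)[y-15:y+16,x-15:x+16].mean().round(1))
    hsv=cv2.cvtColor(a.astype(np.uint8),cv2.COLOR_BGR2HSV)
    x,y=proj(n,(612,264,62)).astype(int);m=cv2.inRange(hsv,(18,110,90),(35,255,255))[y-25:y+26,x-30:x+31];p=np.argwhere(m)[:,::-1]+[x-30,y-25]
    W=np.array([pt(n,*q,62,1) for q in p]);u=np.array([.9114,.4115]);t=(W-[448.3,190])@u;print("bar u",np.percentile(t,[2,25,50]).round(1))
E
```

```text
52.5833 [568.3858308   -4.35538399 175.50931833] [ 1.07169879 -0.15147294 -1.06053328]
side handle 18.2
side clock 7.9
side loupe 8.9
side knife vs after insertion 11.3
bar u [170.8 176.4 182.1]
scene handle 9.4
scene clock 5.1
scene loupe 7.5
scene knife vs after insertion 4.9
bar u [ 58.2 107.2 146.9]
```

```bash
python3 - <<'E'
from h import *
n="side";u=np.array([.9114,.4115]);v=np.array([-.4115,.9114])
for nm,a in(("ref",cv2.imread("pics/ref_side.png")),("now",read_camera(n)["image"])):
    hsv=cv2.cvtColor(a,cv2.COLOR_BGR2HSV);x,y=proj(n,(610,263,62)).astype(int)
    m=cv2.inRange(hsv,(18,110,90),(35,255,255))[y-25:y+26,x-30:x+31];p=np.argwhere(m)[:,::-1]+[x-30,y-25]
    W=np.array([pt(n,*q,62,1) for q in p])-[448.3,190];t=W@u;l=W@v;k=np.abs(l)<32;print(nm,k.sum(),np.percentile(t[k],[5,25,50,75]).round(1))
E
```

```text
ref 82 [167.2 170.9 175.4 180. ]
now 80 [171.  174.6 179.2 183.7]
```

Call:
send_rows([
  [[0.05, 0.7, 0], [0, 0, 0], -1],
  [[0.05, 0.95, 0], [0, 0, 0], -1],
  [[0.05, 0.95, 0], [0, 0, 0], -1],
  [[0.06, 0.95, 0], [0, 0, 0], -1],
  [[0.05, 0.95, 0], [0, 0, 0], -1],
])

```text
t: 53.15
tool_pos: [579.6, 177.6, 174.9]
orientation: [[-0.838, 0.545, -0.0], [0.545, 0.838, -0.0], [0.0, -0.0, -1.0]]
ft_force: [0.2, 0.0, 0.4]
width: -0.3
gripper_force: 0.0
```

Call:
send_rows([
  [[0.05, 0.95, 0], [0, 0, 0], -1],
  [[0.05, 0.7, 0], [0, 0, 0], -1],
  [[0, 0.2, 0], [0, 0, 0], -1],
  [[0, 0, 0], [0, 0, 0], -1],
  [[0, 0, 0], [0, 0, 0], -1],
])

```text
t: 53.57
tool_pos: [583.2, 249.2, 174.8]
orientation: [[-0.839, 0.545, -0.001], [0.545, 0.839, -0.001], [0.0, -0.001, -1.0]]
ft_force: [0.6, -0.6, 0.5]
width: -0.0
gripper_force: 0.0
```

Call:
send_rows([
  [[-0.23, -0.1, -0.5], [0, 0, 0], -1],
  [[0, 0, -0.9], [0, 0, 0], -1],
  [[0, 0, -0.9], [0, 0, 0], -1],
  [[0, 0, -0.8], [0, 0, 0], -1],
  [[0, 0, -0.4], [0, 0, 0], -1],
])

```text
t: 53.98
tool_pos: [572.4, 243.0, 31.5]
orientation: [[-0.837, 0.547, -0.004], [0.547, 0.837, -0.002], [0.003, -0.004, -1.0]]
ft_force: [-0.5, 0.2, -0.3]
width: 0.0
gripper_force: 0.0
```

Call:
send_rows([
  [[0, 0, -0.25], [0, 0, 0], -1],
  [[0, 0, 0], [0, 0, 0], -1],
  [[0.18, 0.08, 0], [0, 0, 0], -1],
  [[0.1, 0.045, 0], [0, 0, 0], -1],
  [[0, 0, 0], [0, 0, 0], -1],
])

```text
t: 54.4
tool_pos: [587.2, 251.1, 27.1]
orientation: [[-0.838, 0.545, 0.003], [0.545, 0.838, 0.001], [-0.002, 0.003, -1.0]]
ft_force: [-0.0, 0.1, 1.0]
width: -0.3
gripper_force: 0.0
```

Call:
send_rows([
  [[0.07, 0.03, 0], [0, 0, 0], -1],
  [[0.07, 0.03, 0], [0, 0, 0], -1],
  [[0, 0, 0], [0, 0, 0], -1],
])

```text
t: 54.65
tool_pos: [591.4, 253.3, 25.9]
orientation: [[-0.839, 0.545, 0.001], [0.545, 0.839, 0.0], [-0.001, 0.001, -1.0]]
ft_force: [0.4, -1.4, 0.3]
width: -0.1
gripper_force: 0.0
```

Call:
send_rows([
  [[0.06, 0.027, 0], [0, 0, 0], -1],
  [[0.05, 0.023, 0], [0, 0, 0], -1],
  [[0, 0, 0], [0, 0, 0], -1],
])

```text
t: 54.9
tool_pos: [594.5, 254.9, 25.2]
orientation: [[-0.839, 0.545, -0.002], [0.545, 0.839, -0.001], [0.001, -0.002, -1.0]]
ft_force: [-5.2, -1.6, 2.6]
width: -0.1
gripper_force: 2.6
```

Call:
send_rows([
  [[0.05, 0.023, 0], [0, 0, 0], -1],
  [[0.05, 0.023, 0], [0, 0, 0], -1],
  [[0, 0, 0], [0, 0, 0], -1],
])

```text
t: 55.15
tool_pos: [595.6, 255.5, 25.0]
orientation: [[-0.839, 0.545, -0.009], [0.545, 0.839, -0.004], [0.006, -0.008, -1.0]]
ft_force: [-20.0, -9.9, 16.1]
width: -0.1
gripper_force: 11.6
```

Call:
send_rows([
  [[0.04, 0.018, 0], [0, 0, 0], -1],
  [[0, 0, 0], [0, 0, 0], -1],
])

```text
t: 55.32
tool_pos: [595.9, 255.6, 25.0]
orientation: [[-0.839, 0.544, -0.012], [0.545, 0.839, -0.005], [0.007, -0.011, -1.0]]
ft_force: [-27.1, -12.9, 20.8]
width: -0.4
gripper_force: 15.6
```

Firmly at the stop; back off, rise and hand in.

Call:
send_rows([
  [[-0.3, -0.13, 0], [0, 0, 0], -1],
  [[-0.5, -0.22, 0], [0, 0, 0], -1],
  [[-0.3, -0.1, 0.5], [0, 0, 0], -1],
  [[0, 0, 0.9], [0, 0, 0], -1],
  [[0, 0, 0.9], [0, 0, 0], -1],
])

```text
t: 55.73
tool_pos: [555.5, 239.2, 117.7]
orientation: [[-0.838, 0.545, -0.003], [0.545, 0.838, -0.001], [0.002, -0.002, -1.0]]
ft_force: [1.7, 0.3, 1.8]
width: -0.0
gripper_force: 0.0
```

Call:
send_rows([
  [[0, 0, 0.9], [0, 0, 0], -1],
  [[0, 0, 0.5], [0, 0, 0], -1],
  [[0, 0, 0], [0, 0, 0], -1],
  [[0, 0, 0], [0, 0, 0], -1],
  [[0, 0, 0], [0, 0, 0], -1],
])

```text
t: 56.15
tool_pos: [556.2, 239.5, 172.3]
orientation: [[-0.839, 0.545, -0.001], [0.545, 0.839, -0.001], [0.001, -0.001, -1.0]]
ft_force: [0.1, 0.1, -1.1]
width: -0.3
gripper_force: 0.0
```

```bash
python3 - <<'E'
from station import *
s=get_state();print(s["t"],s["tool_pos"],s["ft_force"]);print(hand_in())
E
```

```text
56.15 [556.23476192 239.4619739  172.2948874 ] [ 0.14045602  0.09722319 -1.07794101]
the job is handed in; nothing more can be done
None
```

I handed the job in at t = 56 s with all five pieces in their bays, the drawer shut, the knife home in the slot and the bell pressed to its stop; the hand-in returned no verdict.

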